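Put the stacked ring gauges back in their cases

TASK

The ring gauges from the last check are still out on the inspection bench, three of them stacked up and one beside. Take the stack apart and put every ring gauge back in its own storage case, the one of its colour with the recess of its size, lying flat on the bottom of the recess. Set each down gently, drop or tip none of them, and leave the bottle and the loupe where they stand.

Things in the scene. Friction and masses are not known exactly. Their poses are not given: they have to be found in the camera images.
- ring_blue: blue ring gauge, loose: bright steel ring in a blue plastic grip sleeve, outside diameter 61, bore 30, thickness 24 mm, about 360 g. Origin: centre of its underside; z along the bore, up when it lies flat; its yaw does not matter. At the start it lies flat on the mat (the mat is 3 mm thick), under the stack or alone.
- ring_yellow: yellow ring gauge, loose: bright steel ring in a yellow plastic grip sleeve, outside diameter 52, bore 24, thickness 24 mm, about 280 g. Origin: centre of its underside; z along the bore, up when it lies flat; its yaw does not matter. At the start it lies flat on the mat (the mat is 3 mm thick), under the stack or alone.
- ring_red: red ring gauge, loose: bright steel ring in a red plastic grip sleeve, outside diameter 43, bore 18, thickness 20 mm, about 150 g. Origin: centre of its underside; z along the bore, up when it lies flat; its yaw does not matter. At the start it is the middle one of the stack of three, flat on the blue or yellow ring.
- ring_green: green ring gauge, loose: bright steel ring in a green plastic grip sleeve, outside diameter 34, bore 12, thickness 20 mm, about 100 g. Origin: centre of its underside; z along the bore, up when it lies flat; its yaw does not matter. At the start it tops the stack of three, flat on the red ring.
- case_blue: blue ring's case, fixed: blue shell 91 x 91 x 24 mm high, level black foam with a central round recess 69 mm wide (ring + 8), 7 mm deep, its bottom blue. The 13 mm high lid lies flat, folded back to +x. Origin: centre of the underside; z up: recess bottom at 17 mm, foam top at 24 mm. The seated ring stands 17 mm proud.
- case_yellow: yellow ring's case, fixed: yellow shell 82 x 82 x 24 mm high, level black foam with a central round recess 60 mm wide (ring + 8), 7 mm deep, its bottom yellow. The 13 mm high lid lies flat, folded back to +x. Origin: centre of the underside; z up: recess bottom at 17 mm, foam top at 24 mm. The seated ring stands 17 mm proud.
- case_red: red ring's case, fixed: red shell 73 x 73 x 24 mm high, level black foam with a central round recess 51 mm wide (ring + 8), 7 mm deep, its bottom red. The 13 mm high lid lies flat, folded back to +x. Origin: centre of the underside; z up: recess bottom at 17 mm, foam top at 24 mm. The seated ring stands 13 mm proud.
- case_green: green ring's case, fixed: green shell 64 x 64 x 24 mm high, level black foam with a central round recess 42 mm wide (ring + 8), 7 mm deep, its bottom green. The 13 mm high lid lies flat, folded back to +x. Origin: centre of the underside; z up: recess bottom at 17 mm, foam top at 24 mm. The seated ring stands 13 mm proud.
- bottle: small amber bottle of cleaning fluid, 44 mm in diameter, 100 mm high, standing loose on the mat, bystander. Origin at the centre of its underside.
- loupe: black round hand loupe, 40 mm in diameter, 36 mm high, standing loose on the mat, bystander. Origin at the centre of its underside.
Mind the look-alikes: they are no part of the job. There is more than one size of the ring_red; the job needs the middle-sized. Of the things shaped like the ring_blue, the blue one is meant.

How it is judged:
By the outcome, as a careful person would: the job done as asked, in the order asked, and still so for the second after the job is handed in, with the robot touching nothing.
It also fails if it takes over 109 s, if anything falls off the work surface, if the arm or the gripper's body presses on something with over 40 N, if the wrist force passes 120 N, or if a joint passes its speed limit or range.

ROBOT

A 6-joint arm with a two-finger parallel gripper is mounted at the origin on the work surface. World frame = base frame: x ahead of the robot, y to its left, z up, the work surface at z = 0. Lengths are in mm, angles in rad, forces in N, time in s.
With the tool pointing down it reaches from about 325 to 900 mm from the base axis. Payload 6.1 kg.
Tool frame: the origin (TCP) lies midway between the tips of the shut fingers; the grasp point (between the pads) lies 19 mm behind it; z points along the fingers, y is the line along which they close (so a half turn about z gives the same grasp; the last joint's range is limited). The gripper opens to 85 mm and grips with 20 to 120 N. Pads are 22 mm wide; open, the fingers measure 114 mm over their backs; the gripper's body (76 mm by 85 mm) begins 54 mm behind the grasp point. The pads swing forward as they close: fully open they stand 13 mm farther back than shut.
Start: joints at [-1.449, 0.22, 1.526, -0, 1.395, -0.126], TCP at [153.288, -605.903, 231.3] pointing down, gripper open.
Joint ranges: [-2.98, 2.98], [-0.91, 2.08], [0.09, 2.57], [-1.24, 4.39], [0.2, 2.65], [-2.68, 2.68]. Speed limits (rad/s): [2.57, 2.57, 3.01, 3.14, 3.14, 3.14].

INTERFACE

Orientations are given as a 3x3 rotation matrix whose columns are the frame's x, y, z axes.
In Python, from workcell import manip gives the robot as it stands. The module is installed in compiled form; this text tells all that it offers.
- The arm moves only by the tool carry_out, never from a script. Its argument "series" is a list of rows, each an object of numbers: "wx", "wy", "wz": the turn, a rotation vector about the tool's x, y, z normalised to -1 to 1, where 1 is 180 degrees; "tx", "ty", "tz": the shift along the tool's x, y, z normalised to -1 to 1, where 1 is 250 mm; "hand": the closure, from 0 (fully open) to 1 (shut). A call has 1 to 20 rows; each row is the pose to reach, as a shift and turn from the pose commanded when the call began, along the tool's axes at that moment, turning the shorter way round; what a row does not reach only later rows make up. A row lasts 1/8 s, in which the tool goes at most 62.5 mm and 10.7 degrees, less where a joint would pass 70% of its speed; a pose out of reach is approached as far as the arm can. A call with a number of a shift or a turn outside -1 to 1 is refused whole. A call with a gripper value outside its range is refused whole. The fingers move at their own pace and stop on an object; "squeeze" is the grip in N (left out, the last holds). Time passes only in rows, so rows that repeat a pose let the fingers close. It gives the time, the measured TCP pose, the force, the opening and the grip force at its end, in the units of the state.
- manip.get_state(): the state, without advancing time (a new reading comes with each control period).
- manip.capture(name): name is "scene" or "top" or "wrist"; returns a dict with "color" (384x512x3 uint8, red, green, blue), "fovy" (degrees; the focal length in pixels is half the picture's height over the tangent of half this angle, whatever the lens; pixels are square), "cx", "cy" (the principal point, pixels), "R" (3x3) and "t" (3): a world point X has camera coordinates R X + t; the wrist camera has in their place "mount" (4x4, takes a point from camera to tool coordinates, whose origin is the TCP and whose axes are the flange's). Camera axes: x right, y down, z forward; pixel columns grow to the right and rows downward; lengths in mm; the calibration is good to about 2 mm. A picture is of the moment at which its call begins: read the wrist's pose just before it. There is no depth.
- manip.job_done(): hands the job in; it is judged then, once.
Trained networks look in a picture, given as the dict that the camera call returned (one of the last four; its "shot" number tells which), for a name from the list of things; names that differ only in an ending like _2 or _b are one class to them, and where a whole thing is asked for, a point or a joint stands for the part that bears it (a point fixed in the world has none). Each returns a list of dicts, best first, with "conf" (0 to 1); they miss things now and then, are a little off and sometimes report something else, mostly with a low value. They report only what shows in the picture. A call takes as long as a camera call. They do not tell look-alikes from the thing itself.
- manip.cut_out(target, picture): "region" (384x512 bool, what is visible of it) and "bbox" ([left, top, right, bottom] in pixels, round what is visible of it).
- manip.spot_point(target, picture): "at" ([column, row] in pixels: a listed point, or the origin of a listed thing).
The state is a dict: "clock": time; "q": joint angles; "joint_velocities": joint speeds; "effort": joint torques, N m; "tool_pos": TCP position; "tool_rot": TCP orientation; "force": force on the tool from outside, world axes, zero at the start; "ft_torque": the same for the moment, N m; "gripper_width": finger opening in mm; "gripper_force": force on a finger pad.
Only numpy, scipy, OpenCV 4.12 (cv2) and the standard library are available. Lean on these libraries where they do the work, as an engineer would, in place of code of your own. Each camera call takes 0.05 s, during which the arm holds its last target. There are 200 camera calls.

## Working session

There is one attempt and no reset: what is moved stays moved. The work goes in short steps, Python scripts to look and compute and a tool call to move; the robot and the scene stay as the last step left them, time stands still between calls to the robot, and variables do not carry over. Pictures are saved under pics/ and viewed, at most 14 in all, crops included, and the job is handed in when it is done.

Besides the shell and the picture viewer there is one more tool, called after "Call:" as name(argument=value, ...) on one line, values as JSON. carry_out: Moves the arm, as the interface text tells. Its arguments: {"type":"object","properties":{"series":{"type":"array","items":{"type":"object","properties":{"wx":{"type":"number"},"wy":{"type":"number"},"wz":{"type":"number"},"tx":{"type":"number"},"ty":{"type":"number"},"tz":{"type":"number"},"hand":{"type":"number"}}}},"squeeze":{"type":"number"}},"required":["series"]}

```bash
mkdir -p pics; cat > h.py <<'E'
import numpy as np, cv2
from workcell import manip
def shot(n,f=None):
    s=manip.get_state(); p=manip.capture(n)
    if n=="wrist":
        M=np.array(p["mount"]); R=np.array(s["tool_rot"]); t=np.array(s["tool_pos"])
        Rc=R@M[:3,:3]; c=R@M[:3,3]+t
    else:
        Rc=np.array(p["R"]).T; c=-Rc@np.array(p["t"])
    p["Rc"]=Rc;p["c"]=c
    if f: cv2.imwrite("pics/"+f,cv2.resize(p["color"][:,:,::-1],(800,600),interpolation=cv2.INTER_CUBIC))
    return p
def foc(p): return 192/np.tan(np.radians(p["fovy"])/2)
def ray(p,uv,z):
    f=foc(p); d=p["Rc"]@np.array([(uv[0]-p["cx"])/f,(uv[1]-p["cy"])/f,1])
    return p["c"]+d*(z-p["c"][2])/d[2]
def proj(p,X):
    x=p["Rc"].T@(np.array(X)-p["c"]); f=foc(p); return x[:2]/x[2]*f+[p["cx"],p["cy"]]
E
python3 - <<'E'
from h import *
np.set_printoptions(precision=1,suppress=True)
Z=dict(ring_blue=3,ring_yellow=3,ring_red=27,ring_green=47,case_blue=0,case_yellow=0,case_red=0,case_green=0,bottle=3,loupe=3)
for n in("top","scene"):
    p=shot(n,n+"0.png"); print(n,p["c"],p.get("cx"))
    for k,z in Z.items():
        for d in manip.spot_point(k,p)[:4]:
            if d["conf"]>.2: print(k,round(d["conf"],2),np.array(d["at"]),ray(p,d["at"],z)[:2])
print(manip.get_state()["tool_rot"])
E
```

```text
top [ 349.4  -54.5 1224.5] 249.02155942456116
ring_blue 0.86 [307.  234.6] [ 424.8 -216.5]
ring_blue 0.6 [270.4 239.7] [ 412.6 -110.8]
ring_yellow 0.47 [151.9 237.1] [427.9 230.3]
ring_yellow 0.21 [372.8 230.8] [ 431.4 -406.3]
ring_red 0.83 [162.7 205.5] [515.7 195. ]
ring_red 0.58 [190.1 231.3] [440.2 116.7]
ring_red 0.57 [152.1 238.5] [422.4 224.1]
case_blue 0.91 [126.8 184.2] [585.2 307.1]
case_yellow 0.95 [331.5 179.2] [ 586.  -296.1]
case_red 0.91 [193.2 162.9] [644.9 111.2]
case_green 0.75 [264.3 164.6] [634.7 -99.6]
bottle 0.7 [228.  231.9] [437.8  10.8]
loupe 0.74 [374.5 230.7] [ 431.6 -411.2]
loupe 0.39 [309.6 233.9] [ 426.7 -224.1]
scene [1146.6 -341.1  811.6] 246.60477475767203
ring_blue 0.9 [169.2 212. ] [ 441.9 -226. ]
ring_blue 0.73 [256.6 177.5] [428.6  12.2]
ring_blue 0.61 [212.6 190.1] [ 420.6 -105.7]
ring_yellow 0.72 [331.1 152.3] [430.1 234.3]
ring_red 0.91 [336.  177.9] [536.4 177.4]
ring_red 0.58 [295.8 171. ] [472.1 100.3]
ring_red 0.49 [329.  147.8] [434.  221.8]
ring_green 0.72 [332.4 140.1] [430.3 231.7]
case_blue 0.96 [391.2 181.6] [587.  313.2]
case_yellow 0.79 [164.7 265. ] [ 578.8 -282.1]
case_red 0.76 [335.7 223. ] [640.  114.1]
bottle 0.87 [255.2 176.1] [422.5  11.2]
bottle 0.29 [331.2 139.5] [385.5 263. ]
loupe 0.92 [ 87.6 240.3] [ 441.8 -419.6]
loupe 0.74 [163.1 267.5] [ 585.5 -287.4]
loupe 0.52 [167.9 213. ] [ 443.5 -229.8]
[[ 1.   0.2  0. ]
 [ 0.2 -1.  -0. ]
 [ 0.   0.  -1. ]]
```

View pics/top0.png

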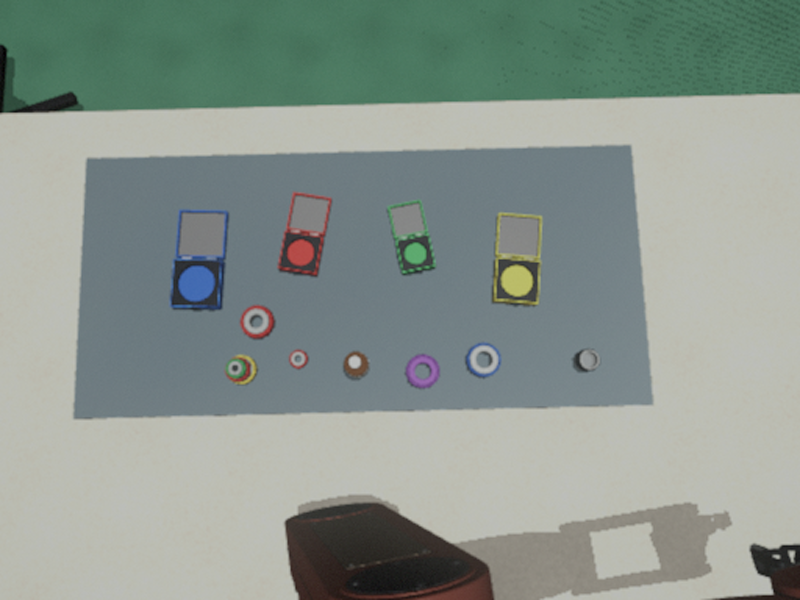

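View pics/scene0.png

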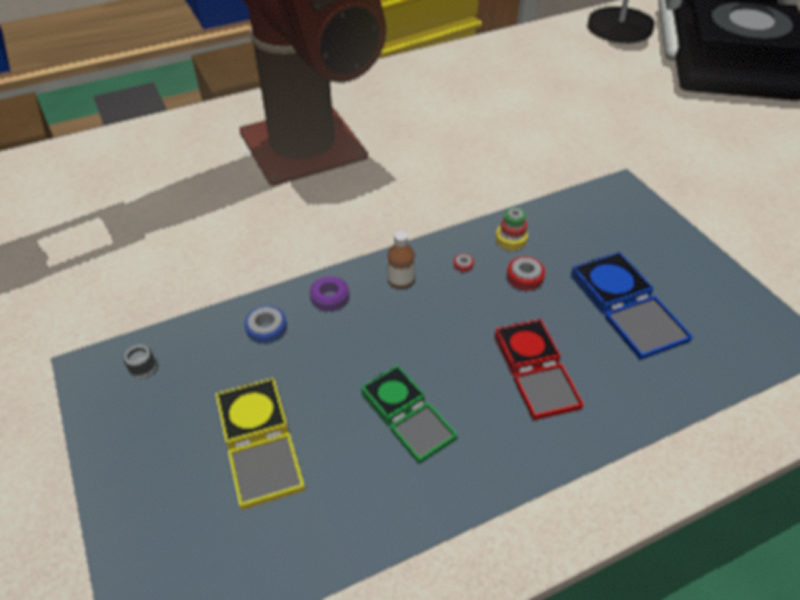

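The stack (top view at 240,368, in view pixels) is yellow, red, green from the bottom up. The blue ring is at (484,360).

Look-alikes:
- **Reds:** large at (257,322), small at (298,359), and the one in the stack at (240,368). The middle-sized one is in the stack.
- **Blue shapes:** purple at (422,371) and the blue one at (484,360). The blue one is meant.

```bash
cat >> h.py <<'E'
from scipy.spatial.transform import Rotation as Ro
R0=np.diag([1.,-1,-1])
def go(x,y,z,P=None,yaw=0):
    s=manip.get_state(); R=np.array(s["tool_rot"]); t=np.array(s["tool_pos"]) if P is None else np.array(P)
    d=R.T@(np.array([x,y,z])-t)/250; w=(Ro.from_matrix(R).inv()*Ro.from_matrix(R0)).as_rotvec()/np.pi
    print("t",d.round(4),"w",w.round(4),"steps",np.linalg.norm(d)*4)
def disc(p,col,near,z,rad):
    # centroid of hue blob near world xy at plane z
    h=cv2.cvtColor(p["color"],cv2.COLOR_RGB2HSV); H=h[...,0].astype(int)
    c={"blue":112,"yellow":29,"red":0,"green":68}[col]; d=np.abs((H-c+90)%180-90)
    m=((d<12)&(h[...,1]>110)&(h[...,2]>50)).astype(np.uint8)
    u0=proj(p,[*near,z]); r=np.linalg.norm(proj(p,[near[0]+rad,near[1],z])-u0)
    k=np.zeros_like(m); cv2.circle(k,tuple(int(v) for v in u0),int(r),1,-1)
    cs,_=cv2.findContours(cv2.morphologyEx(m&k,cv2.MORPH_OPEN,np.ones((3,3),np.uint8)),cv2.RETR_EXTERNAL,cv2.CHAIN_APPROX_NONE)
    if not cs: return None
    a=max(cs,key=cv2.contourArea)[:,0,:]
    W=np.array([ray(p,q,z)[:2] for q in a]); (cx,cy),rr=cv2.minEnclosingCircle(W.astype(np.float32))
    A=np.c_[2*W,np.ones(len(W))]; b=(W**2).sum(1); s=np.linalg.lstsq(A,b,rcond=None)[0]
    return np.r_[s[:2],np.sqrt(s[2]+s[0]**2+s[1]**2),cx,cy,rr].round(1)
E
python3 - <<'E'
from h import *
p=shot("wrist"); print(np.array(p["mount"]).round(3),p["fovy"],p["cx"],p["cy"])
go(424,-217,231)
C=dict(blue=(585,307),yellow=(586,-296),red=(645,111),green=(635,-100)); r=dict(blue=34.5,yellow=30,red=25.5,green=21)
for n in("top","scene"):
    p=shot(n)
    for k in C: print(n,k,disc(p,k,C[k],17,r[k]+6))
    print("blue ring",disc(p,"blue",(426,-217),27,37), "yel", disc(p,"yellow",(430,230),3,35),"green",disc(p,"green",(430,230),67,25))
E
```

```text
[[ 0.00000e+00 -9.62000e-01 -2.72000e-01  6.88650e+01]
 [ 1.00000e+00  1.00000e-03 -2.00000e-03  3.50000e-01]
 [ 2.00000e-03 -2.72000e-01  9.62000e-01 -1.41784e+02]
 [ 0.00000e+00  0.00000e+00  0.00000e+00  1.00000e+00]] 67.85912027361121 251.52734163399276 196.044231139238
t [ 1.4312e+00 -1.2425e+00  1.3000e-03] w [ 0.     -0.      0.0789] steps 7.581276142068658
top blue [590.6 307.2  33.1 591.6 307.1  35.3]
top yellow [ 583.6 -290.2   27.9  583.7 -290.    29.6]
top red [646.2 112.5  24.6 646.1 112.6  25.9]
top green [ 638.9 -101.4   18.2  639.4 -101.9   19.5]
blue ring None yel None green None
scene blue [586.6 305.5  34.7 586.7 304.1  39.6]
scene yellow [ 582.6 -293.7   29.3  584.1 -295.2   35.6]
scene red [643.4 112.6  26.2 644.9 112.2  29.5]
scene green [ 635.6 -102.2   20.6  635.7 -102.3   21.6]
blue ring None yel [435.  221.6  17.2 432.5 223.3  23.6] green None
```

Call:
carry_out(series=[{"tx": 0.2, "ty": -0.17, "wz": 0.02}, {"tx": 0.4, "ty": -0.35, "wz": 0.04}, {"tx": 0.6, "ty": -0.52, "wz": 0.0789}, {"tx": 0.8, "ty": -0.7, "wz": 0.0789}, {"tx": 1.0, "ty": -0.87, "wz": 0.0789}, {"tx": 1.0, "ty": -0.87, "wz": 0.0789}])

```text
schema error: expected keys wx, wy, wz, tx, ty, tz, hand
```

```bash
python3 -c "
from h import *
go(424,-217,231)"
```

```text
t [ 1.4314e+00 -1.2425e+00  1.2000e-03] w [0.     0.     0.0789] steps 7.581701039367068
```

All keys are needed in every row.

Call:
carry_out(series=[{"wx": 0, "wy": 0, "wz": 0.02, "tx": 0.2, "ty": -0.17, "tz": 0, "hand": 0}, {"wx": 0, "wy": 0, "wz": 0.04, "tx": 0.4, "ty": -0.35, "tz": 0, "hand": 0}, {"wx": 0, "wy": 0, "wz": 0.0789, "tx": 0.6, "ty": -0.52, "tz": 0, "hand": 0}, {"wx": 0, "wy": 0, "wz": 0.0789, "tx": 0.8, "ty": -0.7, "tz": 0, "hand": 0}, {"wx": 0, "wy": 0, "wz": 0.0789, "tx": 1.0, "ty": -0.87, "tz": 0, "hand": 0}, {"wx": 0, "wy": 0, "wz": 0.0789, "tx": 1.0, "ty": -0.87, "tz": 0, "hand": 0}], squeeze=50)

```text
clock: 2.0
tool_pos: [343.9, -330.9, 231.6]
tool_rot: [[1.0, 0.003, 0.001], [0.003, -1.0, 0.0], [0.001, -0.0, -1.0]]
force: [-0.6, 0.1, 0.0]
gripper_width: 85.6
gripper_force: 0.0
```

```bash
python3 -c "
from h import *
go(424,-217,231)"
```

```text
t [ 0.3219 -0.4547  0.0026] w [-0.     -0.0003  0.0011] steps 2.228407535654261
```

Call:
carry_out(series=[{"wx": 0, "wy": 0, "wz": 0.001, "tx": 0.16, "ty": -0.23, "tz": 0, "hand": 0}, {"wx": 0, "wy": 0, "wz": 0.001, "tx": 0.322, "ty": -0.455, "tz": 0.2, "hand": 0}, {"wx": 0, "wy": 0, "wz": 0.001, "tx": 0.322, "ty": -0.455, "tz": 0.2, "hand": 0}, {"wx": 0, "wy": 0, "wz": 0.001, "tx": 0.322, "ty": -0.455, "tz": 0.2, "hand": 0}])

```text
clock: 2.5
tool_pos: [422.6, -218.0, 180.0]
tool_rot: [[1.0, 0.0, -0.002], [0.0, -1.0, 0.002], [-0.002, -0.002, -1.0]]
force: [0.1, -1.0, 0.3]
gripper_width: 85.4
gripper_force: 0.0
```

```bash
cat >> h.py <<'E'
def ring(p,near,ztop,rad):
    # saturated sleeve: fit outer rim using cut of any saturated pixel near; candidates printed
    h=cv2.cvtColor(p["color"],cv2.COLOR_RGB2HSV)
    u=proj(p,[*near,ztop]); print("expect px",u.round(), "rad px",(np.linalg.norm(proj(p,[near[0]+rad,near[1],ztop])-u)).round(1))
E
python3 - <<'E'
from h import *
p=shot("wrist","w1.png"); print(p["c"])
for z in (3,27): print(z,proj(p,[424,-217,z]))
d=manip.cut_out("ring_blue",p)
for e in d[:3]: print(e["conf"],e["bbox"])
print([(x["conf"],np.array(x["at"]).round(1),ray(p,x["at"],3).round(1)) for x in manip.spot_point("ring_blue",p)[:3]])
print(manip.get_state()["tool_pos"])
E
```

```text
[ 491.89304476 -218.559191    321.58772487]
3 [251.06315678 176.51800545]
27 [250.95361874 181.25780297]
0.97 [226.1, 137.4, 285.2, 198.0]
0.74 [124.9, 152.3, 183.8, 209.9]
[(0.83, array([155.2, 176.3]), array([ 424.2, -107.7,    3. ])), (0.74, array([255.9, 162.4]), array([ 440.2, -222.4,    3. ]))]
[ 422.92557215 -220.99469497  182.22137622]
```

View pics/w1.png

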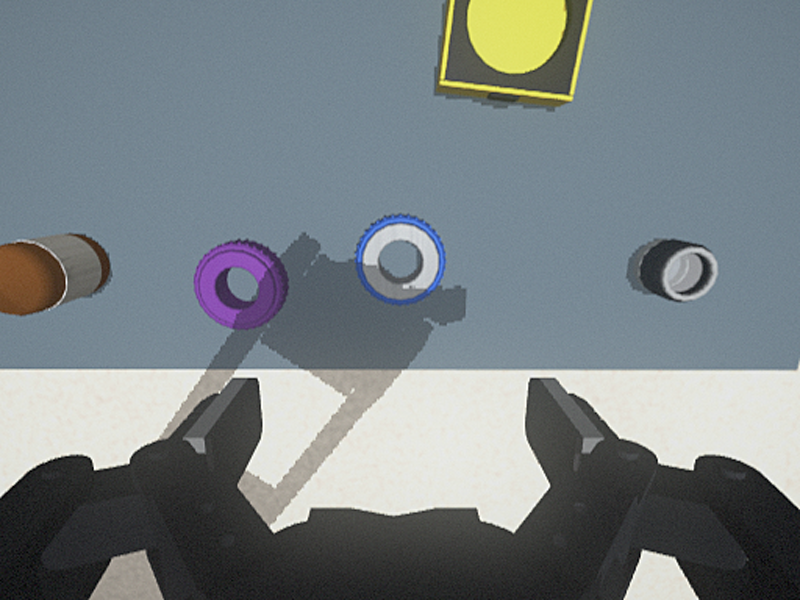

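```bash
cat >> h.py <<'E'
from scipy.optimize import least_squares
A_=np.linspace(0,2*np.pi,72)
def cyl(p,x,y,r,zs):
    P=[proj(p,[x+r*np.cos(a),y+r*np.sin(a),z]) for z in zs for a in A_]; return np.array(P)
def bb(Q): return np.r_[Q.min(0),Q.max(0)]
def fitbb(p,bbox,r,zs,near):
    s=least_squares(lambda v: bb(cyl(p,v[0],v[1],r,zs))-bbox,near,diff_step=1e-3)
    return s.x.round(1),s.fun.round(1)
def huemask(p,c,tol=12,smin=110,vmin=40):
    h=cv2.cvtColor(p["color"],cv2.COLOR_RGB2HSV); d=np.abs((h[...,0].astype(int)-c+90)%180-90)
    return ((d<tol)&(h[...,1]>smin)&(h[...,2]>vmin)).astype(np.uint8)
HUE=dict(blue=110,yellow=29,red=0,green=68)
def blob(p,col,near,z,win=60):
    m=huemask(p,HUE[col]); u=proj(p,[*near,z]); n,l,st,ce=cv2.connectedComponentsWithStats(m)
    c=[i for i in range(1,n) if st[i,4]>40 and np.linalg.norm(ce[i]-u)<win]
    if not c: return None
    i=max(c,key=lambda i:st[i,4]); x,y,w,h,_=st[i]; return np.array([x-.5,y-.5,x+w-.5,y+h-.5])
E
python3 - <<'E'
from h import *
import time
p=shot("wrist"); print(p["c"])
b=blob(p,"blue",(436,-222),27,80); print(b, b is not None and fitbb(p,b,30.5,(3,27),(436,-222)))
d=manip.cut_out("ring_blue",p)[0]["bbox"];print(d,fitbb(p,d,30.5,(3,27),(436,-222)))
E
```

```text
[ 491.74338179 -221.34386673  324.06535113]
[223.5 136.5 281.5 194.5] (array([ 439.5, -222.1]), array([ 0. , -0.5, -0. ,  0.5]))
[224.2, 136.9, 282.4, 196.0] (array([ 438.4, -223. ]), array([ 0.1,  0. , -0.1, -0. ]))
```

Call:
carry_out(series=[{"wx": 0, "wy": 0, "wz": 0, "tx": 0.03, "ty": 0.003, "tz": 0.15, "hand": 0}, {"wx": 0, "wy": 0, "wz": 0, "tx": 0.065, "ty": 0.006, "tz": 0.3, "hand": 0}, {"wx": 0, "wy": 0, "wz": 0, "tx": 0.065, "ty": 0.006, "tz": 0.44, "hand": 0}, {"wx": 0, "wy": 0, "wz": 0, "tx": 0.065, "ty": 0.006, "tz": 0.44, "hand": 0}, {"wx": 0, "wy": 0, "wz": 0, "tx": 0.065, "ty": 0.006, "tz": 0.44, "hand": 0}])

```text
clock: 3.38
tool_pos: [439.7, -222.7, 72.9]
tool_rot: [[1.0, -0.004, 0.002], [-0.004, -1.0, -0.001], [0.002, 0.001, -1.0]]
force: [0.1, 0.4, -0.3]
gripper_width: 85.3
gripper_force: 0.0
```

```bash
python3 - <<'E'
from h import *
p=shot("wrist","w2.png"); s=manip.get_state()["tool_pos"];print(s)
n=(439,-222)
b=blob(p,"blue",n,27,80); print(b)
x,f=fitbb(p,b,30.5,(3,27),n);print(x,f)
d=manip.cut_out("ring_blue",p)[0]["bbox"];print(d,fitbb(p,d,30.5,(3,27),n))
go(*x,8)
E
```

```text
[ 440.13608846 -222.88921145   73.36626986]
[206.5 170.5 293.5 256.5]
[ 439.3 -221.7] [-0.2 -1.3  0.2  1.4]
[54.2, 193.0, 147.7, 276.6] (array([ 422.6, -111.2]), array([-2. , -1.8,  2.2,  2.1]))
t [-0.0047 -0.0051  0.2619] w [ 0.0007 -0.001  -0.0012] steps 1.0477763303395298
```

View pics/w2.png

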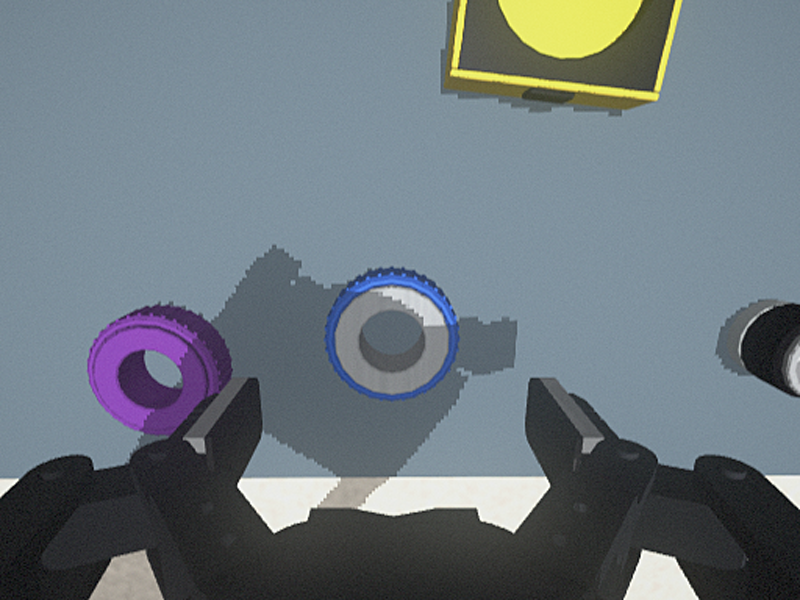

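Call:
carry_out(series=[{"wx": 0, "wy": 0, "wz": 0, "tx": -0.004, "ty": -0.005, "tz": 0.1, "hand": 0}, {"wx": 0, "wy": 0, "wz": 0, "tx": -0.004, "ty": -0.005, "tz": 0.2, "hand": 0}, {"wx": 0, "wy": 0, "wz": 0, "tx": -0.004, "ty": -0.005, "tz": 0.262, "hand": 0}, {"wx": 0, "wy": 0, "wz": 0, "tx": -0.004, "ty": -0.005, "tz": 0.262, "hand": 0}, {"wx": 0, "wy": 0, "wz": 0, "tx": -0.004, "ty": -0.005, "tz": 0.262, "hand": 0.15}, {"wx": 0, "wy": 0, "wz": 0, "tx": -0.004, "ty": -0.005, "tz": 0.262, "hand": 0.25}, {"wx": 0, "wy": 0, "wz": 0, "tx": -0.004, "ty": -0.005, "tz": 0.262, "hand": 0.35}, {"wx": 0, "wy": 0, "wz": 0, "tx": -0.004, "ty": -0.005, "tz": 0.262, "hand": 0.45}, {"wx": 0, "wy": 0, "wz": 0, "tx": -0.004, "ty": -0.005, "tz": 0.262, "hand": 0.6}, {"wx": 0, "wy": 0, "wz": 0, "tx": -0.004, "ty": -0.005, "tz": 0.262, "hand": 0.6}], squeeze=50)

```text
clock: 4.72
tool_pos: [439.1, -221.5, 7.8]
tool_rot: [[1.0, -0.003, 0.002], [-0.003, -1.0, -0.002], [0.002, 0.002, -1.0]]
force: [-3.2, -0.2, 9.9]
gripper_width: 59.7
gripper_force: 51.7
```

Call:
carry_out(series=[{"wx": 0, "wy": 0, "wz": 0, "tx": 0, "ty": 0, "tz": -0.02, "hand": 0.6}, {"wx": 0, "wy": 0, "wz": 0, "tx": 0, "ty": 0, "tz": -0.06, "hand": 0.6}, {"wx": 0, "wy": 0, "wz": 0, "tx": 0, "ty": 0, "tz": -0.15, "hand": 0.6}, {"wx": 0, "wy": 0, "wz": 0, "tx": 0, "ty": 0, "tz": -0.3, "hand": 0.6}, {"wx": 0, "wy": 0, "wz": 0, "tx": 0, "ty": -0.03, "tz": -0.45, "hand": 0.6}, {"wx": 0, "wy": 0, "wz": 0, "tx": 0, "ty": -0.12, "tz": -0.56, "hand": 0.6}, {"wx": 0, "wy": 0, "wz": 0, "tx": 0, "ty": -0.25, "tz": -0.6, "hand": 0.6}, {"wx": 0, "wy": 0, "wz": 0, "tx": 0.05, "ty": -0.4, "tz": -0.6, "hand": 0.6}, {"wx": 0, "wy": 0, "wz": 0, "tx": 0.1, "ty": -0.55, "tz": -0.6, "hand": 0.6}, {"wx": 0, "wy": 0, "wz": 0, "tx": 0.2, "ty": -0.7, "tz": -0.6, "hand": 0.6}, {"wx": 0, "wy": 0, "wz": 0, "tx": 0.3, "ty": -0.85, "tz": -0.6, "hand": 0.6}, {"wx": 0, "wy": 0, "wz": 0, "tx": 0.4, "ty": -1.0, "tz": -0.6, "hand": 0.6}])

```text
clock: 6.22
tool_pos: [539.1, 30.9, 155.9]
tool_rot: [[1.0, -0.003, -0.0], [-0.003, -1.0, 0.0], [-0.0, -0.0, -1.0]]
force: [0.2, -0.9, -3.8]
gripper_width: 59.3
gripper_force: 55.3
```

Call:
carry_out(series=[{"wx": 0, "wy": 0, "wz": 0, "tx": 0.05, "ty": -0.15, "tz": 0, "hand": 0.6}, {"wx": 0, "wy": 0, "wz": 0, "tx": 0.1, "ty": -0.3, "tz": 0, "hand": 0.6}, {"wx": 0, "wy": 0, "wz": 0, "tx": 0.15, "ty": -0.45, "tz": 0, "hand": 0.6}, {"wx": 0, "wy": 0, "wz": 0, "tx": 0.18, "ty": -0.6, "tz": 0, "hand": 0.6}, {"wx": 0, "wy": 0, "wz": 0, "tx": 0.19, "ty": -0.75, "tz": 0, "hand": 0.6}, {"wx": 0, "wy": 0, "wz": 0, "tx": 0.19, "ty": -0.9, "tz": 0, "hand": 0.6}, {"wx": 0, "wy": 0, "wz": 0, "tx": 0.19, "ty": -1.0, "tz": 0, "hand": 0.6}])

```text
clock: 7.1
tool_pos: [586.4, 280.8, 155.5]
tool_rot: [[1.0, -0.002, -0.001], [-0.002, -1.0, -0.0], [-0.001, 0.0, -1.0]]
force: [0.4, -0.4, -3.9]
gripper_width: 59.6
gripper_force: 55.3
```

Call:
carry_out(series=[{"wx": 0, "wy": 0, "wz": 0, "tx": 0, "ty": -0.08, "tz": 0, "hand": 0.6}, {"wx": 0, "wy": 0, "wz": 0, "tx": 0, "ty": -0.11, "tz": 0, "hand": 0.6}, {"wx": 0, "wy": 0, "wz": 0, "tx": 0, "ty": -0.11, "tz": 0, "hand": 0.6}, {"wx": 0, "wy": 0, "wz": 0, "tx": 0, "ty": -0.11, "tz": 0, "hand": 0.6}])

```text
clock: 7.6
tool_pos: [587.4, 305.7, 155.8]
tool_rot: [[1.0, -0.004, -0.0], [-0.004, -1.0, -0.001], [-0.0, 0.001, -1.0]]
force: [1.0, 0.4, -4.5]
gripper_width: 59.4
gripper_force: 55.3
```

```bash
cat >> h.py <<'E'
def discfit(p,col,near,r,z=17,win=60):
    m=huemask(p,HUE[col],smin=150,vmin=70); m=cv2.morphologyEx(m,cv2.MORPH_OPEN,np.ones((9,9),np.uint8))
    n,l,st,ce=cv2.connectedComponentsWithStats(m); u=proj(p,[*near,z])
    c=[i for i in range(1,n) if np.linalg.norm(ce[i]-u)<win]
    if not c: return None
    i=max(c,key=lambda i:st[i,4]); a=max(cv2.findContours((l==i).astype(np.uint8),cv2.RETR_EXTERNAL,cv2.CHAIN_APPROX_NONE)[0],key=len)[:,0,:]
    W=np.array([ray(p,q,z)[:2] for q in a])
    s=least_squares(lambda v: np.hypot(*(W-v[:2]).T)-v[2],[*near,r],loss="soft_l1")
    return s.x.round(1), np.abs(s.fun).mean().round(2), st[i]
E
python3 - <<'E'
from h import *
p=shot("wrist","w3.png"); print(manip.get_state()["tool_pos"],manip.get_state()["gripper_width"])
print(discfit(p,"blue",(586,306),34.5))
E
```

```text
[587.47060132 305.71879505 155.80870379] 59.427968383184655
(array([596.7, 303.6,  30.7]), np.float64(3.87), array([ 220,  148,   68,   50, 2743], dtype=int32))
```

View pics/w3.png

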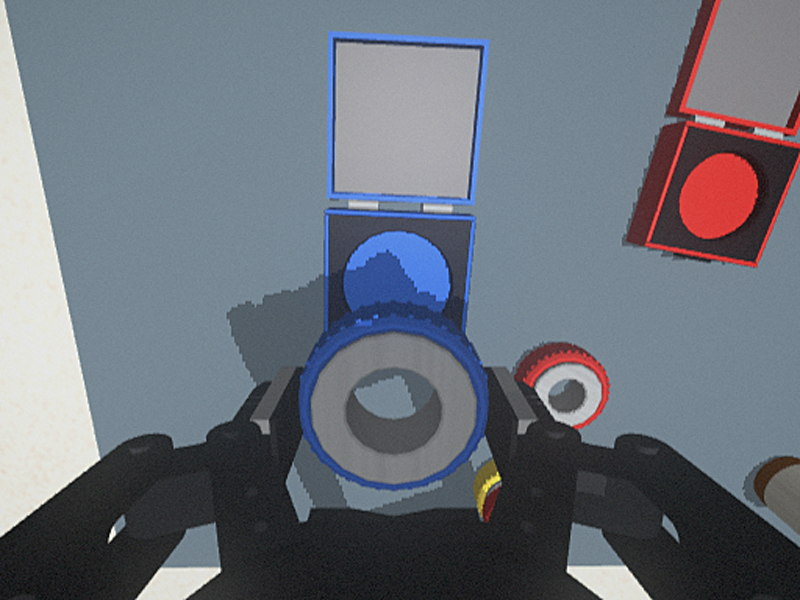

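```bash
cat >> h.py <<'E'
def arcfit(p,col,near,r,maxrow,z=17,win=70,o=3):
    m=huemask(p,HUE[col],tol=15,smin=110,vmin=25); m=cv2.morphologyEx(m,cv2.MORPH_OPEN,np.ones((o,o),np.uint8)); m[int(maxrow):]=0
    n,l,st,ce=cv2.connectedComponentsWithStats(m); u=proj(p,[*near,z])
    c=[i for i in range(1,n) if np.linalg.norm(ce[i]-u)<win and .3<st[i,4]/(st[i,2]*st[i,3])]
    i=max(c,key=lambda i:st[i,4]); a=max(cv2.findContours((l==i).astype(np.uint8),cv2.RETR_EXTERNAL,cv2.CHAIN_APPROX_NONE)[0],key=len)[:,0,:]
    a=a[a[:,1]<maxrow-2]; W=np.array([ray(p,q,z)[:2] for q in a])
    s=least_squares(lambda v: np.hypot(*(W-v[:2]).T)-r+.5,near,loss="soft_l1")
    s2=least_squares(lambda v: np.hypot(*(W-v[:2]).T)-v[2],[*near,r],loss="soft_l1")
    return s.x.round(1),np.abs(s.fun).mean().round(2),s2.x.round(1),st[i]
E
python3 - <<'E'
from h import *
p=shot("wrist")
print(arcfit(p,"blue",(586,306),34.5,188),arcfit(p,"red",(644,112),25.5,165))
# held ring top rim bbox: view px cols 301-488, rows to 490
for zt in (174,171,177): print(fitbb(p,np.array([192,192,312.5,314.]),30.5,(zt-24,zt),(587,306)))
E
```

```text
(array([592.1, 303.7]), np.float64(0.29), array([591.8, 303.7,  34.3]), array([ 220,  148,   69,   40, 2287], dtype=int32)) (array([646.1, 107.4]), np.float64(0.81), array([646.1, 107.3,  24.4]), array([ 434,   97,   52,   56, 2187], dtype=int32))
(array([587.6, 305.3]), array([-3.1, -2.3,  3.1,  2.9]))
(array([586.1, 305.3]), array([-1.6, -1.1,  1.6,  1.4]))
(array([589.1, 305.3]), array([-4.7, -3.5,  4.6,  4.6]))
```

Call:
carry_out(series=[{"wx": 0, "wy": 0, "wz": 0, "tx": 0.018, "ty": 0.008, "tz": 0.1, "hand": 0.6}, {"wx": 0, "wy": 0, "wz": 0, "tx": 0.018, "ty": 0.008, "tz": 0.22, "hand": 0.6}, {"wx": 0, "wy": 0, "wz": 0, "tx": 0.018, "ty": 0.008, "tz": 0.32, "hand": 0.6}, {"wx": 0, "wy": 0, "wz": 0, "tx": 0.018, "ty": 0.008, "tz": 0.384, "hand": 0.6}, {"wx": 0, "wy": 0, "wz": 0, "tx": 0.018, "ty": 0.008, "tz": 0.384, "hand": 0.6}, {"wx": 0, "wy": 0, "wz": 0, "tx": 0.018, "ty": 0.008, "tz": 0.384, "hand": 0.6}])

```text
clock: 8.45
tool_pos: [592.7, 305.0, 61.1]
tool_rot: [[1.0, -0.003, 0.002], [-0.003, -1.0, 0.001], [0.002, -0.001, -1.0]]
force: [0.7, -0.1, -3.8]
gripper_width: 59.6
gripper_force: 55.3
```

```bash
python3 - <<'E'
from h import *
p=shot("wrist","w4.png"); print(manip.get_state()["tool_pos"])
s=shot("scene"); c=s["color"][:,:,::-1]
u=proj(s,[590,305,40]); print(u, proj(s,[592,304,17]))
x,y=int(u[0])-50,int(u[1])-40
cv2.imwrite("pics/s4.png",np.hstack([cv2.resize(c[y:y+75,x:x+100],(400,300),interpolation=cv2.INTER_CUBIC),cv2.resize(p["color"][:,:,::-1],(400,300))]))
E
```

```text
[592.92542127 305.09179776  61.51731552]
[392.90239533 172.05418092] [390.96085972 179.2819039 ]
```

View pics/s4.png

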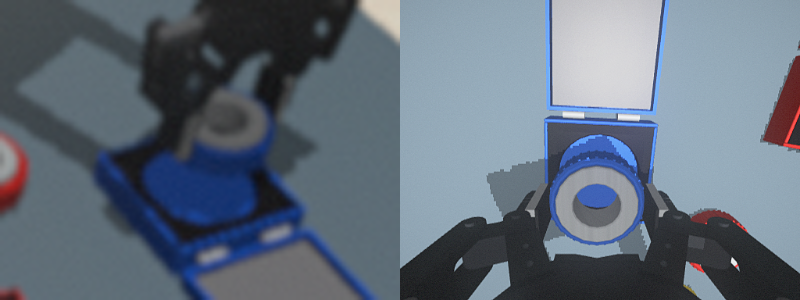

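```bash
python3 - <<'E'
from h import *
p=shot("wrist"); print(manip.get_state()["tool_pos"])
for mr in (186,190,194): print(arcfit(p,"blue",(592,304),34.5,mr))
c=p["color"][:,:,::-1][140:330,170:340].copy()
cv2.imwrite("pics/w5.png",cv2.resize(c,(680,600*680//600*0+760))[:600] if 0 else cv2.resize(c,(510,570),interpolation=cv2.INTER_CUBIC))
E
```

```text
[592.73480465 305.11209009  61.386993  ]
(array([591.7, 303.6]), np.float64(0.22), array([589.8, 303.6,  35.7]), array([218, 172,  72,  14, 676], dtype=int32))
(array([591.7, 303.6]), np.float64(0.24), array([589.6, 303.6,  36. ]), array([215, 172,  79,  18, 980], dtype=int32))
(array([591.7, 303.6]), np.float64(0.27), array([589.6, 303.6,  35.9]), array([ 212,  172,   85,   22, 1311], dtype=int32))
```

View pics/w5.png

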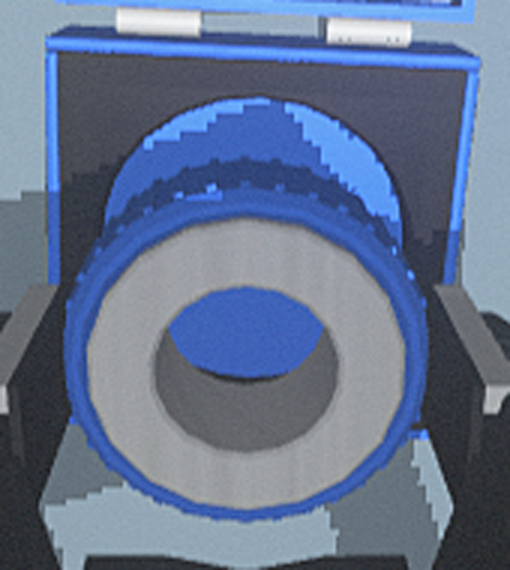

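Call:
carry_out(series=[{"wx": 0, "wy": 0, "wz": 0, "tx": 0.004, "ty": 0.005, "tz": 0.04, "hand": 0.6}, {"wx": 0, "wy": 0, "wz": 0, "tx": 0.004, "ty": 0.005, "tz": 0.08, "hand": 0.6}, {"wx": 0, "wy": 0, "wz": 0, "tx": 0.004, "ty": 0.005, "tz": 0.11, "hand": 0.6}, {"wx": 0, "wy": 0, "wz": 0, "tx": 0.004, "ty": 0.005, "tz": 0.13, "hand": 0.6}, {"wx": 0, "wy": 0, "wz": 0, "tx": 0.004, "ty": 0.005, "tz": 0.13, "hand": 0.6}, {"wx": 0, "wy": 0, "wz": 0, "tx": 0.004, "ty": 0.005, "tz": 0.13, "hand": 0.6}])

```text
clock: 9.35
tool_pos: [593.0, 303.6, 27.6]
tool_rot: [[1.0, -0.003, 0.001], [-0.003, -1.0, 0.0], [0.001, -0.0, -1.0]]
force: [-0.6, -0.0, -4.2]
gripper_width: 59.7
gripper_force: 55.3
```

Call:
carry_out(series=[{"wx": 0, "wy": 0, "wz": 0, "tx": 0, "ty": 0, "tz": 0.004, "hand": 0.6}, {"wx": 0, "wy": 0, "wz": 0, "tx": 0, "ty": 0, "tz": 0.008, "hand": 0.6}, {"wx": 0, "wy": 0, "wz": 0, "tx": 0, "ty": 0, "tz": 0.008, "hand": 0.6}])

```text
clock: 9.72
tool_pos: [592.7, 303.5, 25.3]
tool_rot: [[1.0, -0.003, -0.0], [-0.003, -1.0, -0.0], [-0.0, 0.0, -1.0]]
force: [0.2, -0.3, -4.2]
gripper_width: 59.5
gripper_force: 55.3
```

Call:
carry_out(series=[{"wx": 0, "wy": 0, "wz": 0, "tx": 0, "ty": 0, "tz": 0.004, "hand": 0.6}, {"wx": 0, "wy": 0, "wz": 0, "tx": 0, "ty": 0, "tz": 0.006, "hand": 0.6}, {"wx": 0, "wy": 0, "wz": 0, "tx": 0, "ty": 0, "tz": 0.006, "hand": 0.6}])

```text
clock: 10.1
tool_pos: [592.9, 303.5, 25.0]
tool_rot: [[1.0, -0.003, 0.0], [-0.003, -1.0, -0.0], [0.0, 0.0, -1.0]]
force: [-4.9, -2.3, 5.4]
gripper_width: 59.8
gripper_force: 56.1
```

Call:
carry_out(series=[{"wx": 0, "wy": 0, "wz": 0, "tx": 0, "ty": 0, "tz": 0.002, "hand": 0.6}, {"wx": 0, "wy": 0, "wz": 0, "tx": 0, "ty": 0, "tz": 0.004, "hand": 0.6}, {"wx": 0, "wy": 0, "wz": 0, "tx": 0, "ty": 0, "tz": 0.004, "hand": 0.6}])

```text
clock: 10.48
tool_pos: [592.9, 303.6, 24.9]
tool_rot: [[1.0, -0.003, 0.0], [-0.003, -1.0, -0.0], [0.0, 0.0, -1.0]]
force: [-7.6, -2.7, 10.9]
gripper_width: 59.3
gripper_force: 56.7
```

Call:
carry_out(series=[{"wx": 0, "wy": 0, "wz": 0, "tx": 0, "ty": 0, "tz": -0.006, "hand": 0.6}, {"wx": 0, "wy": 0, "wz": 0, "tx": 0, "ty": 0, "tz": -0.006, "hand": 0.4}, {"wx": 0, "wy": 0, "wz": 0, "tx": 0, "ty": 0, "tz": -0.006, "hand": 0.2}, {"wx": 0, "wy": 0, "wz": 0, "tx": 0, "ty": 0, "tz": -0.006, "hand": 0.0}, {"wx": 0, "wy": 0, "wz": 0, "tx": 0, "ty": 0, "tz": -0.006, "hand": 0.0}, {"wx": 0, "wy": 0, "wz": 0, "tx": 0, "ty": 0, "tz": -0.006, "hand": 0.0}, {"wx": 0, "wy": 0, "wz": 0, "tx": 0, "ty": 0, "tz": -0.1, "hand": 0.0}, {"wx": 0, "wy": 0, "wz": 0, "tx": 0, "ty": 0, "tz": -0.3, "hand": 0.0}, {"wx": 0, "wy": 0, "wz": 0, "tx": 0, "ty": 0, "tz": -0.5, "hand": 0.0}, {"wx": 0, "wy": 0, "wz": 0, "tx": 0, "ty": 0, "tz": -0.5, "hand": 0.0}, {"wx": 0, "wy": 0, "wz": 0, "tx": 0, "ty": 0, "tz": -0.5, "hand": 0.0}])

```text
clock: 11.85
tool_pos: [593.1, 303.6, 149.3]
tool_rot: [[1.0, -0.003, 0.002], [-0.003, -1.0, 0.001], [0.002, -0.001, -1.0]]
force: [-0.7, -0.1, -0.3]
gripper_width: 85.2
gripper_force: 0.0
```

```bash
python3 - <<'E'
from h import *
p=shot("wrist"); print(manip.get_state()["tool_pos"])
s=shot("scene"); c=s["color"][:,:,::-1]; u=proj(s,[590,305,40]); x,y=int(u[0])-50,int(u[1])-35
cv2.imwrite("pics/s6.png",np.hstack([cv2.resize(c[y:y+75,x:x+100],(400,300),interpolation=cv2.INTER_CUBIC),cv2.resize(p["color"][90:240,150:350,::-1],(400,300),interpolation=cv2.INTER_CUBIC)]))
b=blob(p,"blue",(592,304),30,60); print(b)
print(proj(p,[592,304,41]),[ (x["conf"],x["bbox"]) for x in manip.cut_out("ring_blue",p)[:2]])
go(432,225,180)
E
```

```text
[592.29331931 303.31998518 147.78463353]
[216.5 154.5 286.5 226.5]
[251.26106298 195.3727437 ] [(0.57, [218.4, 159.6, 285.4, 225.6])]
t [-0.6382  0.3146 -0.1327] w [ 0.0003  0.0008 -0.001 ] steps 2.8952053844412258
```

View pics/s6.png

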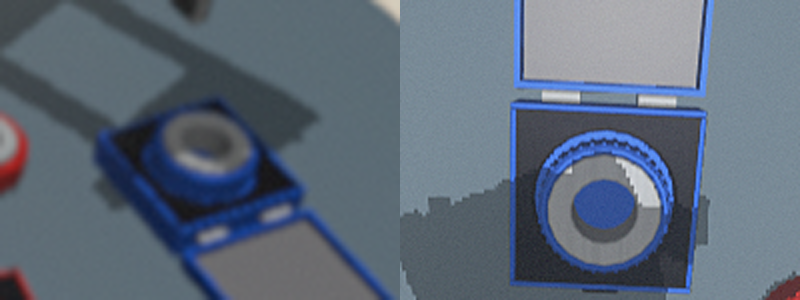

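Call:
carry_out(series=[{"wx": 0, "wy": 0, "wz": 0, "tx": -0.15, "ty": 0.08, "tz": -0.05, "hand": 0}, {"wx": 0, "wy": 0, "wz": 0, "tx": -0.32, "ty": 0.16, "tz": -0.1, "hand": 0}, {"wx": 0, "wy": 0, "wz": 0, "tx": -0.5, "ty": 0.25, "tz": -0.133, "hand": 0}, {"wx": 0, "wy": 0, "wz": 0, "tx": -0.638, "ty": 0.315, "tz": -0.133, "hand": 0}, {"wx": 0, "wy": 0, "wz": 0, "tx": -0.638, "ty": 0.315, "tz": -0.133, "hand": 0}, {"wx": 0, "wy": 0, "wz": 0, "tx": -0.638, "ty": 0.315, "tz": -0.133, "hand": 0}])

```text
clock: 12.75
tool_pos: [433.4, 225.4, 180.8]
tool_rot: [[1.0, -0.003, 0.0], [-0.003, -1.0, 0.0], [0.0, -0.0, -1.0]]
force: [0.0, 0.0, 0.4]
gripper_width: 85.6
gripper_force: 0.0
```

```bash
cat >> h.py <<'E'
def show(p,f,u,w=100):
    x,y=int(np.clip(u[0]-w,0,511-2*w)),int(np.clip(u[1]-.75*w,0,383-1.5*w))
    cv2.imwrite("pics/"+f,cv2.resize(p["color"][y:y+int(1.5*w),x:x+2*w,::-1],(800,600),interpolation=cv2.INTER_CUBIC)); print("crop at",x,y,"scale",400/w)
E
python3 - <<'E'
from h import *
p=shot("wrist"); print(manip.get_state()["tool_pos"])
n=(434,226); u=proj(p,[*n,60]); show(p,"w7.png",u,80)
for c,r,zs in(("green",17,(47,67)),("red",21.5,(27,47)),("yellow",26,(3,27))):
    b=blob(p,c,n,zs[1],40); print(c,b, b is not None and fitbb(p,b,r,zs,n))
E
```

```text
[433.73599673 225.48472324 180.93291239]
crop at 170 129 scale 5.0
green [239.5 173.5 275.5 210.5] (array([431.5, 219.9]), array([-0.3, -1.2,  0.3,  1.2]))
red [233.5 166.5 277.5 205.5] (array([432.4, 221.5]), array([ 0.4, -3.1, -0.4,  3.1]))
yellow [232.5 157.5 281.5 198.5] (array([436.2, 219.7]), array([-0. , -4.9,  0. ,  5. ]))
```

View pics/w7.png

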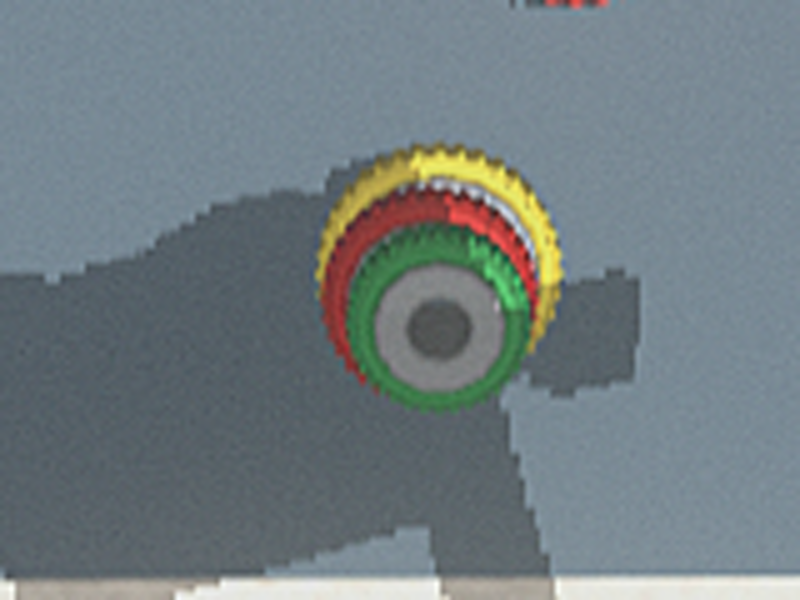

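Call:
carry_out(series=[{"wx": 0, "wy": 0, "wz": 0, "tx": -0.009, "ty": 0.022, "tz": 0.12, "hand": 0.0}, {"wx": 0, "wy": 0, "wz": 0, "tx": -0.009, "ty": 0.022, "tz": 0.28, "hand": 0.0}, {"wx": 0, "wy": 0, "wz": 0, "tx": -0.009, "ty": 0.022, "tz": 0.4, "hand": 0.0}, {"wx": 0, "wy": 0, "wz": 0, "tx": -0.009, "ty": 0.022, "tz": 0.47, "hand": 0.2}, {"wx": 0, "wy": 0, "wz": 0, "tx": -0.009, "ty": 0.022, "tz": 0.504, "hand": 0.3}, {"wx": 0, "wy": 0, "wz": 0, "tx": -0.009, "ty": 0.022, "tz": 0.504, "hand": 0.35}, {"wx": 0, "wy": 0, "wz": 0, "tx": -0.009, "ty": 0.022, "tz": 0.504, "hand": 0.4}])

```text
clock: 13.68
tool_pos: [431.8, 220.1, 56.2]
tool_rot: [[1.0, -0.003, 0.002], [-0.003, -1.0, 0.001], [0.002, -0.001, -1.0]]
force: [0.4, -0.4, 0.4]
gripper_width: 51.2
gripper_force: 0.0
```

```bash
python3 - <<'E'
from h import *
p=shot("wrist"); print(manip.get_state()["tool_pos"],manip.get_state()["gripper_width"])
n=(431,220)
show(p,"w8.png",proj(p,[*n,60]),100)
b=blob(p,"green",n,67,40); print(b, fitbb(p,b,17,(47,67),n))
E
```

```text
[431.73633631 220.11408821  56.22679865] 51.00268330908505
crop at 151 176 scale 4.0
[218.5 221.5 285.5 282.5] (array([429.9, 219.8]), array([ 0.1, -6.4, -0.1,  6.5]))
```

View pics/w8.png

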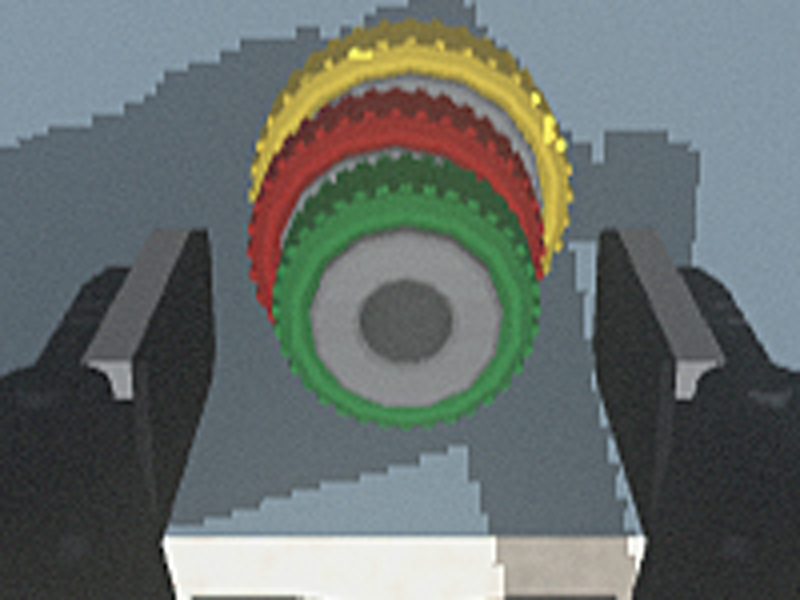

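Call:
carry_out(series=[{"wx": 0, "wy": 0, "wz": 0, "tx": 0, "ty": -0.001, "tz": 0, "hand": 0.46}, {"wx": 0, "wy": 0, "wz": 0, "tx": 0, "ty": -0.001, "tz": 0, "hand": 0.52}, {"wx": 0, "wy": 0, "wz": 0, "tx": 0, "ty": -0.001, "tz": 0, "hand": 0.57}, {"wx": 0, "wy": 0, "wz": 0, "tx": 0, "ty": -0.001, "tz": 0, "hand": 0.62}, {"wx": 0, "wy": 0, "wz": 0, "tx": 0, "ty": -0.001, "tz": 0, "hand": 0.7}, {"wx": 0, "wy": 0, "wz": 0, "tx": 0, "ty": -0.001, "tz": 0, "hand": 0.8}, {"wx": 0, "wy": 0, "wz": 0, "tx": 0, "ty": -0.001, "tz": 0, "hand": 0.8}], squeeze=40)

```text
clock: 14.6
tool_pos: [431.0, 220.0, 55.4]
tool_rot: [[1.0, -0.003, 0.0], [-0.003, -1.0, 0.0], [0.0, -0.0, -1.0]]
force: [-0.4, -1.0, 5.3]
gripper_width: 31.3
gripper_force: 40.2
```

Call:
carry_out(series=[{"wx": 0, "wy": 0, "wz": 0, "tx": 0, "ty": 0, "tz": -0.012, "hand": 0.8}, {"wx": 0, "wy": 0, "wz": 0, "tx": 0, "ty": 0, "tz": -0.03, "hand": 0.8}, {"wx": 0, "wy": 0, "wz": 0, "tx": 0, "ty": 0, "tz": -0.08, "hand": 0.8}, {"wx": 0, "wy": 0, "wz": 0, "tx": 0, "ty": 0, "tz": -0.2, "hand": 0.8}, {"wx": 0, "wy": 0, "wz": 0, "tx": 0.05, "ty": 0.04, "tz": -0.35, "hand": 0.8}, {"wx": 0, "wy": 0, "wz": 0, "tx": 0.15, "ty": 0.15, "tz": -0.42, "hand": 0.8}, {"wx": 0, "wy": 0, "wz": 0, "tx": 0.3, "ty": 0.3, "tz": -0.44, "hand": 0.8}, {"wx": 0, "wy": 0, "wz": 0, "tx": 0.45, "ty": 0.45, "tz": -0.44, "hand": 0.8}, {"wx": 0, "wy": 0, "wz": 0, "tx": 0.6, "ty": 0.6, "tz": -0.44, "hand": 0.8}, {"wx": 0, "wy": 0, "wz": 0, "tx": 0.7, "ty": 0.77, "tz": -0.44, "hand": 0.8}, {"wx": 0, "wy": 0, "wz": 0, "tx": 0.78, "ty": 0.9, "tz": -0.44, "hand": 0.8}, {"wx": 0, "wy": 0, "wz": 0, "tx": 0.81, "ty": 1.0, "tz": -0.44, "hand": 0.8}, {"wx": 0, "wy": 0, "wz": 0, "tx": 0.81, "ty": 1.0, "tz": -0.44, "hand": 0.8}])

```text
clock: 16.23
tool_pos: [632.9, -32.6, 165.6]
tool_rot: [[1.0, -0.006, 0.001], [-0.006, -1.0, -0.0], [0.001, 0.0, -1.0]]
force: [-0.5, 0.8, -0.9]
gripper_width: 31.6
gripper_force: 39.8
```

```bash
python3 - <<'E'
from h import *
p=shot("wrist"); print(manip.get_state()["tool_pos"])
print(discfit(p,"green",(637,-102),21), arcfit(p,"green",(637,-102),21,383,o=7))
print(discfit(p,"red",(645,110),25.5))
E
```

```text
[632.42868727 -31.20486551 165.40764018]
None (array([ 638.1, -104.3]), np.float64(0.34), array([ 638.1, -104.3,   20.3]), array([ 301,  159,   40,   39, 1232], dtype=int32))
(array([645.1, 113.4,  24.6]), np.float64(0.39), array([  87,  149,   48,   48, 1821], dtype=int32))
```

Call:
carry_out(series=[{"wx": 0, "wy": 0, "wz": 0, "tx": 0.01, "ty": 0.1, "tz": 0.05, "hand": 0.8}, {"wx": 0, "wy": 0, "wz": 0, "tx": 0.02, "ty": 0.22, "tz": 0.15, "hand": 0.8}, {"wx": 0, "wy": 0, "wz": 0, "tx": 0.022, "ty": 0.29, "tz": 0.25, "hand": 0.8}, {"wx": 0, "wy": 0, "wz": 0, "tx": 0.022, "ty": 0.29, "tz": 0.3, "hand": 0.8}, {"wx": 0, "wy": 0, "wz": 0, "tx": 0.022, "ty": 0.29, "tz": 0.3, "hand": 0.8}, {"wx": 0, "wy": 0, "wz": 0, "tx": 0.022, "ty": 0.29, "tz": 0.3, "hand": 0.8}])

```text
clock: 17.02
tool_pos: [638.5, -102.0, 91.4]
tool_rot: [[1.0, -0.002, 0.002], [-0.002, -1.0, -0.0], [0.002, 0.0, -1.0]]
force: [0.4, -0.1, -0.5]
gripper_width: 31.1
gripper_force: 39.9
```

```bash
python3 - <<'E'
from h import *
p=shot("wrist"); s=manip.get_state();print(s["tool_pos"])
show(p,"w9.png",proj(p,[638,-104,60]),110)
for mr in (190,200,383): print(arcfit(p,"green",(638,-104),21,mr))
go(638,-104,60)
E
```

```text
[ 638.62364747 -102.288559     91.56902066]
crop at 144 143 scale 3.6363636363636362
(array([ 637.8, -103.9]), np.float64(0.21), array([ 637.3, -103.9,   21. ]), array([235, 181,  39,   9, 244], dtype=int32))
(array([ 637.8, -103.9]), np.float64(0.2), array([ 637.4, -103.9,   20.9]), array([229, 181,  51,  19, 712], dtype=int32))
(array([ 612.5, -101.6]), np.float64(13.1), array([ 609.2, -102.3,   34.4]), array([ 222,  181,   60,  101, 3159], dtype=int32))
t [-0.0027  0.0068  0.1263] w [ 0.0001 -0.0007 -0.0006] steps 0.5059444476827474
```

View pics/w9.png

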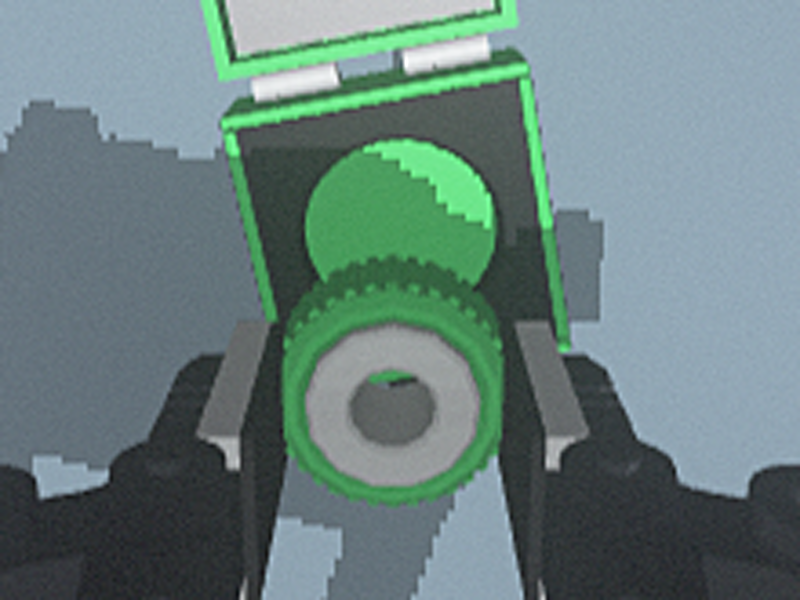

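Call:
carry_out(series=[{"wx": 0, "wy": 0, "wz": 0, "tx": -0.006, "ty": 0.0065, "tz": 0.06, "hand": 0.8}, {"wx": 0, "wy": 0, "wz": 0, "tx": -0.006, "ty": 0.0065, "tz": 0.14, "hand": 0.8}, {"wx": 0, "wy": 0, "wz": 0, "tx": -0.006, "ty": 0.0065, "tz": 0.2, "hand": 0.8}, {"wx": 0, "wy": 0, "wz": 0, "tx": -0.006, "ty": 0.0065, "tz": 0.23, "hand": 0.8}, {"wx": 0, "wy": 0, "wz": 0, "tx": -0.006, "ty": 0.0065, "tz": 0.244, "hand": 0.8}, {"wx": 0, "wy": 0, "wz": 0, "tx": -0.006, "ty": 0.0065, "tz": 0.244, "hand": 0.8}, {"wx": 0, "wy": 0, "wz": 0, "tx": -0.006, "ty": 0.0065, "tz": 0.244, "hand": 0.8}])

```text
clock: 17.95
tool_pos: [636.3, -104.8, 29.1]
tool_rot: [[1.0, -0.003, 0.0], [-0.003, -1.0, -0.0], [0.0, 0.0, -1.0]]
force: [0.1, 0.1, -1.2]
gripper_width: 31.2
gripper_force: 40.1
```

Call:
carry_out(series=[{"wx": 0, "wy": 0, "wz": 0, "tx": 0, "ty": 0, "tz": 0.005, "hand": 0.8}, {"wx": 0, "wy": 0, "wz": 0, "tx": 0, "ty": 0, "tz": 0.01, "hand": 0.8}, {"wx": 0, "wy": 0, "wz": 0, "tx": 0, "ty": 0, "tz": 0.012, "hand": 0.8}, {"wx": 0, "wy": 0, "wz": 0, "tx": 0, "ty": 0, "tz": 0.012, "hand": 0.8}])

```text
clock: 18.45
tool_pos: [636.5, -104.9, 28.4]
tool_rot: [[1.0, -0.003, 0.0], [-0.003, -1.0, -0.0], [0.0, 0.0, -1.0]]
force: [-7.9, 2.2, 14.2]
gripper_width: 31.3
gripper_force: 41.6
```

Call:
carry_out(series=[{"wx": 0, "wy": 0, "wz": 0, "tx": 0, "ty": 0, "tz": -0.009, "hand": 0.8}, {"wx": 0, "wy": 0, "wz": 0, "tx": 0, "ty": 0, "tz": -0.009, "hand": 0.7}, {"wx": 0, "wy": 0, "wz": 0, "tx": 0, "ty": 0, "tz": -0.009, "hand": 0.5}, {"wx": 0, "wy": 0, "wz": 0, "tx": 0, "ty": 0, "tz": -0.009, "hand": 0.3}, {"wx": 0, "wy": 0, "wz": 0, "tx": 0, "ty": 0, "tz": -0.009, "hand": 0.0}, {"wx": 0, "wy": 0, "wz": 0, "tx": 0, "ty": 0, "tz": -0.009, "hand": 0.0}, {"wx": 0, "wy": 0, "wz": 0, "tx": 0, "ty": 0, "tz": -0.1, "hand": 0.0}, {"wx": 0, "wy": 0, "wz": 0, "tx": 0, "ty": 0, "tz": -0.3, "hand": 0.0}, {"wx": 0, "wy": 0, "wz": 0, "tx": 0, "ty": 0, "tz": -0.5, "hand": 0.0}, {"wx": 0, "wy": 0, "wz": 0, "tx": 0, "ty": 0, "tz": -0.5, "hand": 0.0}, {"wx": 0, "wy": 0, "wz": 0, "tx": 0, "ty": 0, "tz": -0.5, "hand": 0.0}])

```text
clock: 19.82
tool_pos: [636.4, -104.8, 152.2]
tool_rot: [[1.0, -0.003, 0.001], [-0.003, -1.0, -0.0], [0.001, 0.0, -1.0]]
force: [-0.4, 0.1, -0.9]
gripper_width: 85.7
gripper_force: 0.0
```

```bash
python3 - <<'E'
from h import *
p=shot("wrist"); s=manip.get_state();print(s["tool_pos"],s["gripper_width"])
show(p,"w10.png",proj(p,[638,-104,30]),50)
go(432,221,175)
E
```

```text
[ 635.57817238 -104.61431065  150.73495628] 85.1634264498272
crop at 200 151 scale 8.0
t [-0.8186 -1.2999 -0.0959] w [-0.0001  0.0003 -0.001 ] steps 6.156519409826012
```

View pics/w10.png

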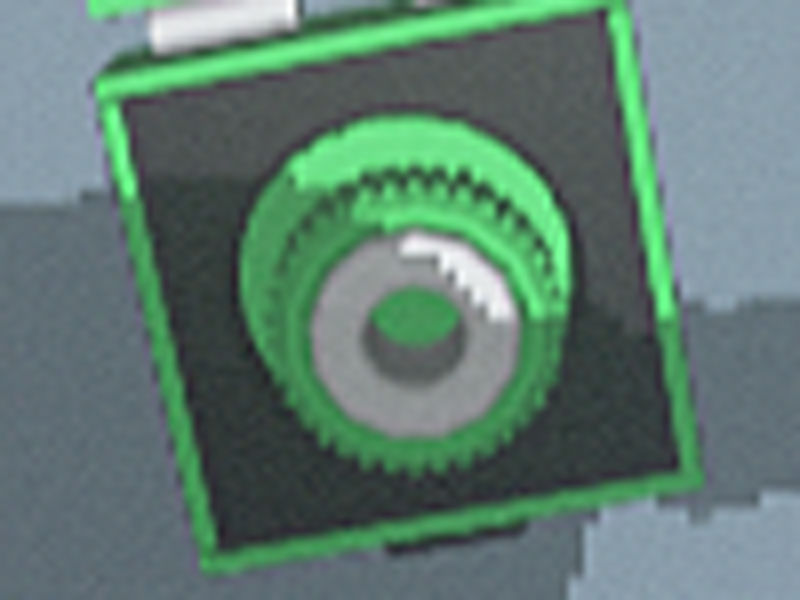

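```bash
python3 - <<'E'
from h import *
p=shot("wrist"); f=lambda a,b,z: ray(p,(200+a/8,151+b/8),z)[:2].round(1)
print("top bore",f(412,336,37)," far base",f(415,172,17),"recess far",f(407,115,17),"left/right base",f(280,280,20),f(555,280,20),"recess l/r",f(240,275,17),f(573,275,17))
for z in(17,20,24): print(z, "near-most sleeve",f(420,472,z+17))
E
```

```text
top bore [ 635.  -104.5]  far base [ 650.3 -104.9] recess far [ 657.4 -103.9] left/right base [637.5 -88.2] [ 637.4 -122. ] recess l/r [637.4 -83.1] [ 637.3 -124.4]
17 near-most sleeve [ 617.3 -105.4]
20 near-most sleeve [ 618.3 -105.4]
24 near-most sleeve [ 619.7 -105.4]
```

Call:
carry_out(series=[{"wx": 0, "wy": 0, "wz": 0, "tx": -0.12, "ty": -0.18, "tz": -0.05, "hand": 0}, {"wx": 0, "wy": 0, "wz": 0, "tx": -0.25, "ty": -0.38, "tz": -0.096, "hand": 0}, {"wx": 0, "wy": 0, "wz": 0, "tx": -0.37, "ty": -0.58, "tz": -0.096, "hand": 0}, {"wx": 0, "wy": 0, "wz": 0, "tx": -0.49, "ty": -0.78, "tz": -0.096, "hand": 0}, {"wx": 0, "wy": 0, "wz": 0, "tx": -0.6, "ty": -1.0, "tz": -0.096, "hand": 0}, {"wx": 0, "wy": 0, "wz": 0, "tx": -0.7, "ty": -1.0, "tz": -0.096, "hand": 0}, {"wx": 0, "wy": 0, "wz": 0, "tx": -0.819, "ty": -1.0, "tz": -0.096, "hand": 0}])

```text
clock: 20.8
tool_pos: [430.2, 146.5, 173.5]
tool_rot: [[1.0, -0.001, -0.003], [-0.001, -1.0, -0.001], [-0.003, 0.001, -1.0]]
force: [-0.7, -0.3, 0.1]
gripper_width: 85.6
gripper_force: 0.0
```

Call:
carry_out(series=[{"wx": 0, "wy": 0, "wz": 0, "tx": 0, "ty": -0.15, "tz": 0, "hand": 0}, {"wx": 0, "wy": 0, "wz": 0, "tx": 0, "ty": -0.3, "tz": 0.1, "hand": 0}, {"wx": 0, "wy": 0, "wz": 0, "tx": 0, "ty": -0.3, "tz": 0.2, "hand": 0}, {"wx": 0, "wy": 0, "wz": 0, "tx": 0, "ty": -0.3, "tz": 0.2, "hand": 0}, {"wx": 0, "wy": 0, "wz": 0, "tx": 0, "ty": -0.3, "tz": 0.2, "hand": 0}])

```text
clock: 21.42
tool_pos: [432.4, 220.5, 125.1]
tool_rot: [[1.0, -0.004, -0.001], [-0.004, -1.0, -0.0], [-0.001, 0.0, -1.0]]
force: [-0.1, -0.6, 0.2]
gripper_width: 85.4
gripper_force: 0.0
```

```bash
python3 - <<'E'
from h import *
p=shot("wrist"); s=manip.get_state();print(s["tool_pos"])
n=(431,220.5)
show(p,"w11.png",proj(p,[*n,47]),70)
for c,r,zs in(("red",21.5,(29,45)),("yellow",26,(5,25))):
    b=blob(p,c,n,zs[1],40); print(c,b, b is not None and fitbb(p,b,r,zs,n))
go(431,220.5,36)
E
```

```text
[432.93979316 220.62125982 125.68348693]
crop at 181 153 scale 5.714285714285714
red [223.5 175.5 277.5 229.5] (array([430.7, 221.4]), array([ 0.6, -0.2, -0.6,  0.2]))
yellow [223.5 164.5 282.5 215.5] (array([435.8, 219.3]), array([-0.1, -4.8,  0.1,  5. ]))
t [-0.0079  0.0006  0.3587] w [-0.     -0.0002 -0.0012] steps 1.4352727142297983
```

View pics/w11.png

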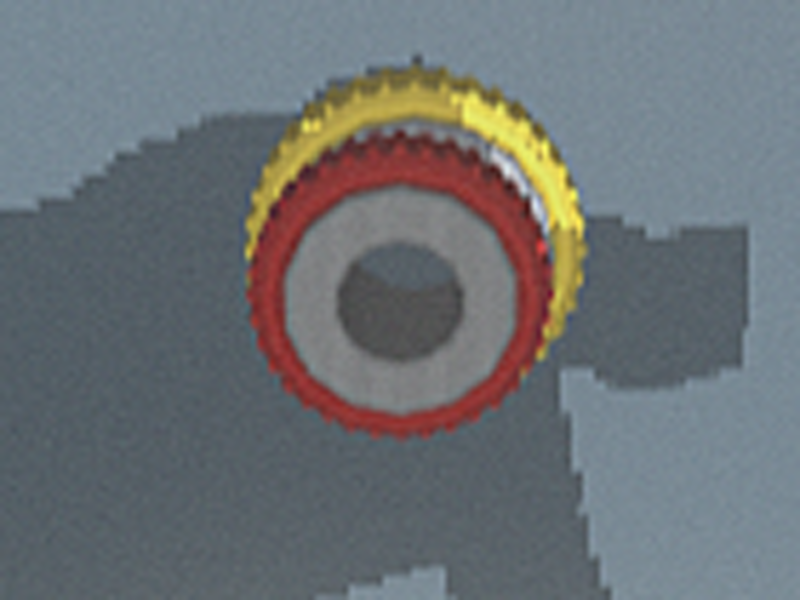

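Call:
carry_out(series=[{"wx": 0, "wy": 0, "wz": 0, "tx": -0.013, "ty": -0.003, "tz": 0.12, "hand": 0.0}, {"wx": 0, "wy": 0, "wz": 0, "tx": -0.013, "ty": -0.003, "tz": 0.24, "hand": 0.0}, {"wx": 0, "wy": 0, "wz": 0, "tx": -0.013, "ty": -0.003, "tz": 0.32, "hand": 0.1}, {"wx": 0, "wy": 0, "wz": 0, "tx": -0.013, "ty": -0.003, "tz": 0.359, "hand": 0.2}, {"wx": 0, "wy": 0, "wz": 0, "tx": -0.013, "ty": -0.003, "tz": 0.359, "hand": 0.3}, {"wx": 0, "wy": 0, "wz": 0, "tx": -0.013, "ty": -0.003, "tz": 0.359, "hand": 0.38}, {"wx": 0, "wy": 0, "wz": 0, "tx": -0.013, "ty": -0.003, "tz": 0.359, "hand": 0.44}, {"wx": 0, "wy": 0, "wz": 0, "tx": -0.013, "ty": -0.003, "tz": 0.359, "hand": 0.5}, {"wx": 0, "wy": 0, "wz": 0, "tx": -0.013, "ty": -0.003, "tz": 0.359, "hand": 0.56}, {"wx": 0, "wy": 0, "wz": 0, "tx": -0.013, "ty": -0.003, "tz": 0.359, "hand": 0.65}, {"wx": 0, "wy": 0, "wz": 0, "tx": -0.013, "ty": -0.003, "tz": 0.359, "hand": 0.72}, {"wx": 0, "wy": 0, "wz": 0, "tx": -0.013, "ty": -0.003, "tz": 0.359, "hand": 0.72}], squeeze=50)

```text
clock: 22.98
tool_pos: [430.0, 221.8, 36.7]
tool_rot: [[1.0, -0.003, 0.001], [-0.003, -1.0, 0.0], [0.001, -0.0, -1.0]]
force: [-2.3, -2.0, 10.1]
gripper_width: 40.8
gripper_force: 49.1
```

Call:
carry_out(series=[{"wx": 0, "wy": 0, "wz": 0, "tx": 0, "ty": 0, "tz": -0.012, "hand": 0.72}, {"wx": 0, "wy": 0, "wz": 0, "tx": 0, "ty": 0, "tz": -0.03, "hand": 0.72}, {"wx": 0, "wy": 0, "wz": 0, "tx": 0, "ty": 0, "tz": -0.08, "hand": 0.72}, {"wx": 0, "wy": 0, "wz": 0, "tx": 0, "ty": 0, "tz": -0.2, "hand": 0.72}, {"wx": 0, "wy": 0, "wz": 0, "tx": 0.05, "ty": 0.02, "tz": -0.35, "hand": 0.72}, {"wx": 0, "wy": 0, "wz": 0, "tx": 0.15, "ty": 0.08, "tz": -0.4, "hand": 0.72}, {"wx": 0, "wy": 0, "wz": 0, "tx": 0.3, "ty": 0.16, "tz": -0.4, "hand": 0.72}, {"wx": 0, "wy": 0, "wz": 0, "tx": 0.45, "ty": 0.24, "tz": -0.4, "hand": 0.72}, {"wx": 0, "wy": 0, "wz": 0, "tx": 0.6, "ty": 0.32, "tz": -0.4, "hand": 0.72}, {"wx": 0, "wy": 0, "wz": 0, "tx": 0.75, "ty": 0.4, "tz": -0.35, "hand": 0.72}, {"wx": 0, "wy": 0, "wz": 0, "tx": 0.84, "ty": 0.44, "tz": -0.28, "hand": 0.72}, {"wx": 0, "wy": 0, "wz": 0, "tx": 0.86, "ty": 0.44, "tz": -0.22, "hand": 0.72}, {"wx": 0, "wy": 0, "wz": 0, "tx": 0.86, "ty": 0.44, "tz": -0.22, "hand": 0.72}, {"wx": 0, "wy": 0, "wz": 0, "tx": 0.86, "ty": 0.44, "tz": -0.22, "hand": 0.72}])

```text
clock: 24.72
tool_pos: [643.2, 111.7, 90.8]
tool_rot: [[1.0, -0.002, -0.0], [-0.002, -1.0, 0.0], [-0.0, -0.0, -1.0]]
force: [0.1, -0.3, -1.5]
gripper_width: 40.9
gripper_force: 50.8
```

```bash
python3 - <<'E'
from h import *
p=shot("wrist"); s=manip.get_state();print(s["tool_pos"])
for mr in (176,182,188,194): print(mr,arcfit(p,"red",(645,112),25.5,mr))
cv2.imwrite("pics/w12.png",p["color"][:,:,::-1])
E
```

```text
[643.571602   111.71818015  91.21357585]
176 (array([645.2, 110. ]), np.float64(0.17), array([644.1, 109.9,  26.1]), array([239, 172,  30,   4,  84], dtype=int32))
182 (array([645.2, 110.3]), np.float64(0.19), array([644.8, 110.3,  25.3]), array([231, 172,  46,  10, 326], dtype=int32))
188 (array([645.3, 110.3]), np.float64(0.2), array([644.4, 110.3,  25.7]), array([226, 172,  56,  16, 644], dtype=int32))
194 (array([645.3, 110.3]), np.float64(0.22), array([644.4, 110.3,  25.8]), array([ 223,  172,   62,   22, 1006], dtype=int32))
```

Call:
carry_out(series=[{"wx": 0, "wy": 0, "wz": 0, "tx": 0.008, "ty": 0.005, "tz": 0.06, "hand": 0.72}, {"wx": 0, "wy": 0, "wz": 0, "tx": 0.008, "ty": 0.005, "tz": 0.13, "hand": 0.72}, {"wx": 0, "wy": 0, "wz": 0, "tx": 0.008, "ty": 0.005, "tz": 0.19, "hand": 0.72}, {"wx": 0, "wy": 0, "wz": 0, "tx": 0.008, "ty": 0.005, "tz": 0.22, "hand": 0.72}, {"wx": 0, "wy": 0, "wz": 0, "tx": 0.008, "ty": 0.005, "tz": 0.228, "hand": 0.72}, {"wx": 0, "wy": 0, "wz": 0, "tx": 0.008, "ty": 0.005, "tz": 0.228, "hand": 0.72}, {"wx": 0, "wy": 0, "wz": 0, "tx": 0.008, "ty": 0.005, "tz": 0.228, "hand": 0.72}])

```text
clock: 25.65
tool_pos: [646.5, 109.7, 34.1]
tool_rot: [[1.0, -0.003, 0.001], [-0.003, -1.0, 0.0], [0.001, -0.0, -1.0]]
force: [0.3, 0.6, -1.2]
gripper_width: 40.8
gripper_force: 50.8
```

Call:
carry_out(series=[{"wx": 0, "wy": 0, "wz": 0, "tx": 0, "ty": 0, "tz": 0.004, "hand": 0.72}, {"wx": 0, "wy": 0, "wz": 0, "tx": 0, "ty": 0, "tz": 0.008, "hand": 0.72}, {"wx": 0, "wy": 0, "wz": 0, "tx": 0, "ty": 0, "tz": 0.008, "hand": 0.72}])

```text
clock: 26.02
tool_pos: [645.8, 109.7, 31.2]
tool_rot: [[1.0, -0.003, -0.0], [-0.003, -1.0, -0.0], [-0.0, 0.0, -1.0]]
force: [-0.5, 0.0, -2.3]
gripper_width: 40.4
gripper_force: 50.8
```

Call:
carry_out(series=[{"wx": 0, "wy": 0, "wz": 0, "tx": 0, "ty": 0, "tz": 0.003, "hand": 0.72}, {"wx": 0, "wy": 0, "wz": 0, "tx": 0, "ty": 0, "tz": 0.006, "hand": 0.72}, {"wx": 0, "wy": 0, "wz": 0, "tx": 0, "ty": 0, "tz": 0.006, "hand": 0.72}])

```text
clock: 26.4
tool_pos: [645.9, 109.7, 29.9]
tool_rot: [[1.0, -0.003, -0.0], [-0.003, -1.0, -0.0], [-0.0, 0.0, -1.0]]
force: [-0.5, 0.5, -0.4]
gripper_width: 40.6
gripper_force: 51.0
```

Call:
carry_out(series=[{"wx": 0, "wy": 0, "wz": 0, "tx": 0, "ty": 0, "tz": 0.003, "hand": 0.72}, {"wx": 0, "wy": 0, "wz": 0, "tx": 0, "ty": 0, "tz": 0.005, "hand": 0.72}, {"wx": 0, "wy": 0, "wz": 0, "tx": 0, "ty": 0, "tz": 0.005, "hand": 0.72}])

```text
clock: 26.78
tool_pos: [645.9, 109.7, 29.8]
tool_rot: [[1.0, -0.003, -0.0], [-0.003, -1.0, -0.0], [-0.0, 0.0, -1.0]]
force: [-4.8, -0.7, 7.4]
gripper_width: 40.3
gripper_force: 51.8
```

Contact is at 29.8 mm, as predicted. I'll ease off, release, and check.

Call:
carry_out(series=[{"wx": 0, "wy": 0, "wz": 0, "tx": 0, "ty": 0, "tz": -0.004, "hand": 0.72}, {"wx": 0, "wy": 0, "wz": 0, "tx": 0, "ty": 0, "tz": -0.004, "hand": 0.6}, {"wx": 0, "wy": 0, "wz": 0, "tx": 0, "ty": 0, "tz": -0.004, "hand": 0.45}, {"wx": 0, "wy": 0, "wz": 0, "tx": 0, "ty": 0, "tz": -0.004, "hand": 0.25}, {"wx": 0, "wy": 0, "wz": 0, "tx": 0, "ty": 0, "tz": -0.004, "hand": 0.0}, {"wx": 0, "wy": 0, "wz": 0, "tx": 0, "ty": 0, "tz": -0.004, "hand": 0.0}, {"wx": 0, "wy": 0, "wz": 0, "tx": 0, "ty": 0, "tz": -0.1, "hand": 0.0}, {"wx": 0, "wy": 0, "wz": 0, "tx": 0, "ty": 0, "tz": -0.3, "hand": 0.0}, {"wx": 0, "wy": 0, "wz": 0, "tx": 0, "ty": 0, "tz": -0.48, "hand": 0.0}, {"wx": 0, "wy": 0, "wz": 0, "tx": 0, "ty": 0, "tz": -0.48, "hand": 0.0}, {"wx": 0, "wy": 0, "wz": 0, "tx": 0, "ty": 0, "tz": -0.48, "hand": 0.0}])

```text
clock: 28.15
tool_pos: [645.6, 109.7, 148.2]
tool_rot: [[1.0, -0.003, -0.0], [-0.003, -1.0, -0.0], [-0.0, 0.0, -1.0]]
force: [-0.2, 0.1, -0.8]
gripper_width: 85.2
gripper_force: 0.0
```

```bash
cat >> h.py <<'E'
def bore(p,near,zt,rb):
    # steel face blob (unsaturated bright or grey) -> centre of its enclosing ellipse
    h=cv2.cvtColor(p["color"],cv2.COLOR_RGB2HSV); u=proj(p,[*near,zt]); m=((h[...,1]<40)&(h[...,2]>70)).astype(np.uint8)
    n,l,st,ce=cv2.connectedComponentsWithStats(m); c=[i for i in range(1,n) if st[i,4]>60 and np.linalg.norm(ce[i]-u)<25]
    if not c: return None
    i=max(c,key=lambda i:st[i,4]); a=max(cv2.findContours((l==i).astype(np.uint8),cv2.RETR_EXTERNAL,cv2.CHAIN_APPROX_NONE)[0],key=len)
    e=cv2.fitEllipse(cv2.convexHull(a)); return ray(p,e[0],zt)[:2].round(1),np.round(e,1) if 0 else e[1]
E
python3 - <<'E'
from h import *
p=shot("wrist"); s=manip.get_state();print(s["tool_pos"],s["gripper_width"])
show(p,"w13.png",proj(p,[645,110,30]),50)
print(bore(p,(645,110),37,9),arcfit(p,"red",(645,110),25.5,172),proj(p,[645,110,17]))
go(432,220.5,120)
E
```

```text
[644.95302109 109.62620465 147.13851193] 85.28030797598107
crop at 201 154 scale 8.0
(array([646.3, 109.8]), (35.036895751953125, 36.16523361206055)) (array([645.1, 110.4]), np.float64(0.25), array([644.4, 110.4,  25.6]), array([232, 163,  38,   9, 237], dtype=int32)) [251.2950006  188.40700896]
t [-0.853  -0.4408  0.1104] w [ 0.      0.0007 -0.001 ] steps 3.865862458484826
```

Call:
carry_out(series=[{"wx": 0, "wy": 0, "wz": 0, "tx": -0.2, "ty": -0.1, "tz": 0, "hand": 0}, {"wx": 0, "wy": 0, "wz": 0, "tx": -0.4, "ty": -0.2, "tz": 0, "hand": 0}, {"wx": 0, "wy": 0, "wz": 0, "tx": -0.6, "ty": -0.31, "tz": 0, "hand": 0}, {"wx": 0, "wy": 0, "wz": 0, "tx": -0.78, "ty": -0.4, "tz": 0.05, "hand": 0}, {"wx": 0, "wy": 0, "wz": 0, "tx": -0.853, "ty": -0.441, "tz": 0.15, "hand": 0}, {"wx": 0, "wy": 0, "wz": 0, "tx": -0.853, "ty": -0.441, "tz": 0.2, "hand": 0}, {"wx": 0, "wy": 0, "wz": 0, "tx": -0.853, "ty": -0.441, "tz": 0.2, "hand": 0}, {"wx": 0, "wy": 0, "wz": 0, "tx": -0.853, "ty": -0.441, "tz": 0.2, "hand": 0}])

```text
clock: 29.2
tool_pos: [434.3, 220.2, 99.0]
tool_rot: [[1.0, -0.004, 0.001], [-0.004, -1.0, 0.0], [0.001, -0.0, -1.0]]
force: [-0.4, -0.5, -0.3]
gripper_width: 85.0
gripper_force: 0.0
```

```bash
python3 - <<'E'
from h import *
p=shot("wrist"); s=manip.get_state();print(s["tool_pos"])
n=(431,220)
b=blob(p,"yellow",n,25,40); print(b,fitbb(p,b,26,(5,25),n), bore(p,n,27,12))
go(430,220,11)
E
```

```text
[434.3872801  220.30584687  99.23687609]
[220.5 172.5 286.5 238.5] (array([431.5, 218.7]), array([ 0.3, -0.5, -0.3,  0.5])) (array([432.7, 219. ]), (50.655906677246094, 52.93779754638672))
t [-0.018   0.0014  0.3529] w [-0.0001 -0.0004 -0.0014] steps 1.4135425519303453
```

Call:
carry_out(series=[{"wx": 0, "wy": 0, "wz": 0, "tx": -0.015, "ty": 0.005, "tz": 0.12, "hand": 0.0}, {"wx": 0, "wy": 0, "wz": 0, "tx": -0.015, "ty": 0.005, "tz": 0.24, "hand": 0.0}, {"wx": 0, "wy": 0, "wz": 0, "tx": -0.015, "ty": 0.005, "tz": 0.32, "hand": 0.0}, {"wx": 0, "wy": 0, "wz": 0, "tx": -0.015, "ty": 0.005, "tz": 0.353, "hand": 0.1}, {"wx": 0, "wy": 0, "wz": 0, "tx": -0.015, "ty": 0.005, "tz": 0.353, "hand": 0.2}, {"wx": 0, "wy": 0, "wz": 0, "tx": -0.015, "ty": 0.005, "tz": 0.353, "hand": 0.28}, {"wx": 0, "wy": 0, "wz": 0, "tx": -0.015, "ty": 0.005, "tz": 0.353, "hand": 0.35}, {"wx": 0, "wy": 0, "wz": 0, "tx": -0.015, "ty": 0.005, "tz": 0.353, "hand": 0.42}, {"wx": 0, "wy": 0, "wz": 0, "tx": -0.015, "ty": 0.005, "tz": 0.353, "hand": 0.5}, {"wx": 0, "wy": 0, "wz": 0, "tx": -0.015, "ty": 0.005, "tz": 0.353, "hand": 0.65}, {"wx": 0, "wy": 0, "wz": 0, "tx": -0.015, "ty": 0.005, "tz": 0.353, "hand": 0.65}], squeeze=65)

```text
clock: 30.62
tool_pos: [430.0, 219.4, 11.9]
tool_rot: [[1.0, -0.003, 0.001], [-0.003, -1.0, -0.0], [0.001, 0.0, -1.0]]
force: [-3.7, -2.8, 11.3]
gripper_width: 49.9
gripper_force: 65.2
```

Call:
carry_out(series=[{"wx": 0, "wy": 0, "wz": 0, "tx": 0, "ty": 0, "tz": -0.015, "hand": 0.65}, {"wx": 0, "wy": 0, "wz": 0, "tx": 0, "ty": 0, "tz": -0.05, "hand": 0.65}, {"wx": 0, "wy": 0, "wz": 0, "tx": 0, "ty": 0, "tz": -0.13, "hand": 0.65}, {"wx": 0, "wy": 0, "wz": 0, "tx": 0, "ty": 0, "tz": -0.28, "hand": 0.65}, {"wx": 0, "wy": 0, "wz": 0, "tx": 0.03, "ty": 0.03, "tz": -0.43, "hand": 0.65}, {"wx": 0, "wy": 0, "wz": 0, "tx": 0.08, "ty": 0.1, "tz": -0.55, "hand": 0.65}, {"wx": 0, "wy": 0, "wz": 0, "tx": 0.15, "ty": 0.22, "tz": -0.6, "hand": 0.65}, {"wx": 0, "wy": 0, "wz": 0, "tx": 0.22, "ty": 0.37, "tz": -0.6, "hand": 0.65}, {"wx": 0, "wy": 0, "wz": 0, "tx": 0.3, "ty": 0.53, "tz": -0.6, "hand": 0.65}, {"wx": 0, "wy": 0, "wz": 0, "tx": 0.38, "ty": 0.69, "tz": -0.6, "hand": 0.65}, {"wx": 0, "wy": 0, "wz": 0, "tx": 0.46, "ty": 0.85, "tz": -0.6, "hand": 0.65}, {"wx": 0, "wy": 0, "wz": 0, "tx": 0.54, "ty": 1.0, "tz": -0.6, "hand": 0.65}])

```text
clock: 32.12
tool_pos: [563.6, -32.4, 160.4]
tool_rot: [[1.0, -0.003, -0.0], [-0.003, -1.0, 0.0], [-0.0, -0.0, -1.0]]
force: [0.5, 0.3, -3.9]
gripper_width: 49.6
gripper_force: 68.1
```

Call:
carry_out(series=[{"wx": 0, "wy": 0, "wz": 0, "tx": 0.03, "ty": 0.15, "tz": 0, "hand": 0.65}, {"wx": 0, "wy": 0, "wz": 0, "tx": 0.06, "ty": 0.31, "tz": 0, "hand": 0.65}, {"wx": 0, "wy": 0, "wz": 0, "tx": 0.07, "ty": 0.47, "tz": 0, "hand": 0.65}, {"wx": 0, "wy": 0, "wz": 0, "tx": 0.07, "ty": 0.63, "tz": 0, "hand": 0.65}, {"wx": 0, "wy": 0, "wz": 0, "tx": 0.07, "ty": 0.78, "tz": 0.03, "hand": 0.65}, {"wx": 0, "wy": 0, "wz": 0, "tx": 0.07, "ty": 0.91, "tz": 0.12, "hand": 0.65}, {"wx": 0, "wy": 0, "wz": 0, "tx": 0.07, "ty": 1.0, "tz": 0.22, "hand": 0.65}, {"wx": 0, "wy": 0, "wz": 0, "tx": 0.07, "ty": 1.0, "tz": 0.28, "hand": 0.65}, {"wx": 0, "wy": 0, "wz": 0, "tx": 0.07, "ty": 1.0, "tz": 0.28, "hand": 0.65}, {"wx": 0, "wy": 0, "wz": 0, "tx": 0.07, "ty": 1.0, "tz": 0.28, "hand": 0.65}])

```text
clock: 33.38
tool_pos: [580.7, -280.3, 91.2]
tool_rot: [[1.0, -0.002, 0.001], [-0.002, -1.0, -0.0], [0.001, 0.0, -1.0]]
force: [0.3, -0.7, -2.8]
gripper_width: 49.8
gripper_force: 68.2
```

```bash
python3 - <<'E'
from h import *
p=shot("wrist"); s=manip.get_state();print(s["tool_pos"],s["gripper_width"],s["force"])
print(proj(p,[614,-292,17]),proj(p,[584,-292,17]))
for mr in (176,182,188,194): print(mr,arcfit(p,"yellow",(584,-292),30,mr))
E
```

```text
[ 581.08872513 -280.59365022   91.71877894] 49.618548278237085 [ 0.08538364  0.96563406 -2.82589506]
[266.73472629 163.89905257] [266.26455668 201.5612688 ]
176 (array([ 582.1, -290.4]), np.float64(0.18), array([ 581.5, -290.4,   30.1]), array([240, 167,  50,   9, 310], dtype=int32))
182 (array([ 582.2, -290.4]), np.float64(0.21), array([ 580.6, -290.4,   31. ]), array([234, 167,  62,  15, 652], dtype=int32))
188 (array([ 582.3, -290.3]), np.float64(0.24), array([ 580.8, -290.3,   30.8]), array([ 230,  167,   69,   21, 1050], dtype=int32))
194 (array([ 582.3, -290.3]), np.float64(0.27), array([ 581.2, -290.3,   30.4]), array([ 228,  167,   73,   27, 1482], dtype=int32))
```

Call:
carry_out(series=[{"wx": 0, "wy": 0, "wz": 0, "tx": 0.005, "ty": 0.02, "tz": 0.04, "hand": 0.65}, {"wx": 0, "wy": 0, "wz": 0, "tx": 0.005, "ty": 0.039, "tz": 0.08, "hand": 0.65}, {"wx": 0, "wy": 0, "wz": 0, "tx": 0.005, "ty": 0.039, "tz": 0.08, "hand": 0.65}, {"wx": 0, "wy": 0, "wz": 0, "tx": 0.005, "ty": 0.039, "tz": 0.08, "hand": 0.65}])

```text
clock: 33.92
tool_pos: [581.2, -290.9, 70.0]
tool_rot: [[1.0, -0.004, -0.0], [-0.004, -1.0, 0.0], [-0.0, -0.0, -1.0]]
force: [0.1, -0.4, -2.5]
gripper_width: 49.5
gripper_force: 68.1
```

```bash
python3 - <<'E'
from h import *
p=shot("wrist"); s=manip.get_state();print(s["tool_pos"])
for mr in (184,190,196): print(mr,arcfit(p,"yellow",(582,-290),30,mr))
E
```

```text
[ 581.37725995 -290.94069161   70.33044135]
184 (array([ 582.1, -289.9]), np.float64(0.18), array([ 580.7, -289.9,   30.9]), array([222, 173,  58,  11, 446], dtype=int32))
190 (array([ 582.2, -290. ]), np.float64(0.21), array([ 580.5, -290. ,   31. ]), array([216, 173,  70,  17, 836], dtype=int32))
196 (array([ 582.3, -290. ]), np.float64(0.27), array([ 580.5, -290. ,   31.1]), array([ 213,  173,   76,   23, 1280], dtype=int32))
```

Call:
carry_out(series=[{"wx": 0, "wy": 0, "wz": 0, "tx": 0.003, "ty": -0.004, "tz": 0.06, "hand": 0.65}, {"wx": 0, "wy": 0, "wz": 0, "tx": 0.003, "ty": -0.004, "tz": 0.11, "hand": 0.65}, {"wx": 0, "wy": 0, "wz": 0, "tx": 0.003, "ty": -0.004, "tz": 0.14, "hand": 0.65}, {"wx": 0, "wy": 0, "wz": 0, "tx": 0.003, "ty": -0.004, "tz": 0.15, "hand": 0.65}, {"wx": 0, "wy": 0, "wz": 0, "tx": 0.003, "ty": -0.004, "tz": 0.15, "hand": 0.65}, {"wx": 0, "wy": 0, "wz": 0, "tx": 0.003, "ty": -0.004, "tz": 0.15, "hand": 0.65}])

```text
clock: 34.72
tool_pos: [582.5, -290.1, 33.4]
tool_rot: [[1.0, -0.003, 0.001], [-0.003, -1.0, -0.001], [0.001, 0.001, -1.0]]
force: [-0.2, -1.0, -2.2]
gripper_width: 49.2
gripper_force: 68.2
```

Call:
carry_out(series=[{"wx": 0, "wy": 0, "wz": 0, "tx": 0, "ty": 0, "tz": 0.004, "hand": 0.65}, {"wx": 0, "wy": 0, "wz": 0, "tx": 0, "ty": 0, "tz": 0.008, "hand": 0.65}, {"wx": 0, "wy": 0, "wz": 0, "tx": 0, "ty": 0, "tz": 0.008, "hand": 0.65}])

```text
clock: 35.1
tool_pos: [582.1, -289.8, 30.8]
tool_rot: [[1.0, -0.003, -0.0], [-0.003, -1.0, 0.0], [-0.0, -0.0, -1.0]]
force: [0.2, -0.5, -2.9]
gripper_width: 49.6
gripper_force: 68.2
```

Call:
carry_out(series=[{"wx": 0, "wy": 0, "wz": 0, "tx": 0, "ty": 0, "tz": 0.003, "hand": 0.65}, {"wx": 0, "wy": 0, "wz": 0, "tx": 0, "ty": 0, "tz": 0.006, "hand": 0.65}, {"wx": 0, "wy": 0, "wz": 0, "tx": 0, "ty": 0, "tz": 0.006, "hand": 0.65}])

```text
clock: 35.48
tool_pos: [582.1, -289.9, 29.2]
tool_rot: [[1.0, -0.003, -0.0], [-0.003, -1.0, 0.0], [-0.0, -0.0, -1.0]]
force: [0.3, 0.1, -2.9]
gripper_width: 49.7
gripper_force: 68.2
```

Call:
carry_out(series=[{"wx": 0, "wy": 0, "wz": 0, "tx": 0, "ty": 0, "tz": 0.002, "hand": 0.65}, {"wx": 0, "wy": 0, "wz": 0, "tx": 0, "ty": 0, "tz": 0.004, "hand": 0.65}, {"wx": 0, "wy": 0, "wz": 0, "tx": 0, "ty": 0, "tz": 0.004, "hand": 0.65}])

```text
clock: 35.85
tool_pos: [582.1, -289.9, 29.1]
tool_rot: [[1.0, -0.003, -0.0], [-0.003, -1.0, -0.0], [-0.0, 0.0, -1.0]]
force: [-5.2, 2.9, 5.1]
gripper_width: 49.2
gripper_force: 68.9
```

Call:
carry_out(series=[{"wx": 0, "wy": 0, "wz": 0, "tx": 0, "ty": 0, "tz": 0.002, "hand": 0.65}, {"wx": 0, "wy": 0, "wz": 0, "tx": 0, "ty": 0, "tz": 0.003, "hand": 0.65}, {"wx": 0, "wy": 0, "wz": 0, "tx": 0, "ty": 0, "tz": 0.003, "hand": 0.65}])

```text
clock: 36.22
tool_pos: [582.1, -289.9, 29.1]
tool_rot: [[1.0, -0.003, -0.0], [-0.003, -1.0, -0.0], [-0.0, 0.0, -1.0]]
force: [-5.7, 3.7, 10.0]
gripper_width: 49.3
gripper_force: 69.4
```

Call:
carry_out(series=[{"wx": 0, "wy": 0, "wz": 0, "tx": 0, "ty": 0, "tz": -0.005, "hand": 0.65}, {"wx": 0, "wy": 0, "wz": 0, "tx": 0, "ty": 0, "tz": -0.005, "hand": 0.5}, {"wx": 0, "wy": 0, "wz": 0, "tx": 0, "ty": 0, "tz": -0.005, "hand": 0.3}, {"wx": 0, "wy": 0, "wz": 0, "tx": 0, "ty": 0, "tz": -0.005, "hand": 0.1}, {"wx": 0, "wy": 0, "wz": 0, "tx": 0, "ty": 0, "tz": -0.005, "hand": 0.0}, {"wx": 0, "wy": 0, "wz": 0, "tx": 0, "ty": 0, "tz": -0.005, "hand": 0.0}, {"wx": 0, "wy": 0, "wz": 0, "tx": 0, "ty": 0, "tz": -0.1, "hand": 0.0}, {"wx": 0, "wy": 0, "wz": 0, "tx": 0, "ty": 0, "tz": -0.3, "hand": 0.0}, {"wx": 0, "wy": 0, "wz": 0, "tx": 0, "ty": 0, "tz": -0.48, "hand": 0.0}, {"wx": 0, "wy": 0, "wz": 0, "tx": 0, "ty": 0, "tz": -0.48, "hand": 0.0}, {"wx": 0, "wy": 0, "wz": 0, "tx": 0, "ty": 0, "tz": -0.48, "hand": 0.0}])

```text
clock: 37.6
tool_pos: [581.9, -289.7, 147.2]
tool_rot: [[1.0, -0.003, -0.0], [-0.003, -1.0, 0.0], [-0.0, -0.0, -1.0]]
force: [0.4, 0.5, -0.9]
gripper_width: 85.4
gripper_force: 0.0
```

```bash
python3 - <<'E'
from h import *
p=shot("wrist"); s=manip.get_state();print(s["tool_pos"],s["gripper_width"])
print(bore(p,(582,-290),41,12),arcfit(p,"yellow",(582,-290),30,170))
sc=shot("scene"); T=[]
def crop(im,u,w): x,y=int(u[0]-w),int(u[1]-.75*w); return cv2.resize(im[y:y+int(1.5*w),x:x+2*w,::-1],(400,300),interpolation=cv2.INTER_CUBIC)
C=[(582,-290),(637,-104),(645,110)]
T=[crop(p["color"],proj(p,[582,-290,30]),50)]+[crop(sc["color"],proj(sc,[*c,25]),40) for c in C]
cv2.imwrite("pics/fin.png",np.vstack([np.hstack(T[:2]),np.hstack(T[2:])]))
E
```

```text
[ 581.29128801 -289.3558264   146.118413  ] 85.32041365512902
(array([ 583.7, -289.7]), (45.34756088256836, 46.801727294921875)) (array([ 582.1, -289.8]), np.float64(0.23), array([ 581.2, -289.8,   30.3]), array([228, 158,  49,  12, 416], dtype=int32))
```

View pics/fin.png

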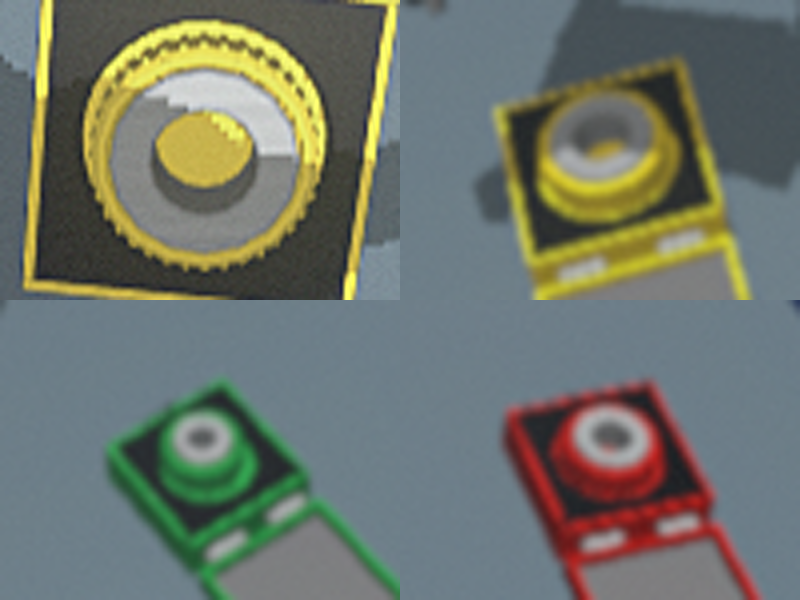

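The crops show yellow, green and red flat and seated in their recesses, and the earlier crop showed the same for blue. The gripper is clear, so I'm handing in.

```bash
python3 -c "
from h import *
print(manip.job_done())"
```

```text
the job is handed in; nothing more can be done
None
```

The job is handed in: the pictures show all four ring gauges flat in the recesses of their own cases, each set down gently, and I never moved the arm against the bottle or the loupe.

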